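# Set up the portion scale: pan home, then power, product two, zero

### The arm

A 6-joint arm with a two-finger parallel gripper is mounted at the origin on the work surface. World frame = base frame: x ahead of the robot, y to its left, z up, the work surface at z = 0. Lengths are in m, angles in rad, forces in N, time in s.
With the tool pointing down it reaches from about 0.25 to 0.775 m from the base axis. Payload 4 kg.
Tool frame: the origin (TCP) lies on the centre line of the jaws, within the pads' length; the fingertips stand 11 mm ahead of it and the grasp point (between the pads) lies 8 mm behind it; z points along the fingers, y is the direction in which the jaws open and shut (so a half turn about z gives the same grasp; the last joint's range is limited). The gripper opens to 85 mm and grips with 20 to 120 N. Pads are 22 mm wide; open, the fingers measure 114 mm over their backs; the gripper's body (76 mm by 85 mm) begins 54 mm behind the grasp point. The pads swing forward as they close: fully open they stand 13 mm farther back than shut.
Start: joints at [-1.291, 0.087, 1.371, -0, 1.684, -0.103], TCP at [0.205, -0.51, 0.242] pointing down, gripper open.
Joint ranges: [-3.1, 3.1], [-0.76, 2.03], [0.27, 2.55], [-1.08, 4.22], [0.17, 2.65], [-2.57, 2.57]. Speed limits (rad/s): [2.79, 2.79, 3.14, 3.14, 3.14, 3.14].

### API

Orientations are given as a unit quaternion [w, x, y, z].
In Python, from plant import get_state, capture, camera_params, job_done gives the robot as it stands.
- The arm moves only by the tool play_rows, never from a script. Its argument "plan" is text: rows parted by semicolons, each of 7 numbers parted by spaces: the finger opening in cm, from 0 to 8.54, then the shift along the tool's x, y, z in cm, then the turn, a rotation vector about the tool's x, y, z in rad. In form: grip dx dy dz ax ay az; .... A call has 1 to 12 rows; each row is the pose to reach, as a shift and turn from the pose commanded when the call began, along the tool's axes at that moment; what a row does not reach only later rows make up. A row lasts 1/12 s, in which the tool goes at most 41.7 mm and 7.16 degrees, less where a joint would pass 70% of its speed; a pose out of reach is approached as far as the arm can. A call with a gripper value outside its range is refused whole. The fingers move at their own pace and stop on an object; "squeeze" is the grip in N (left out, the last holds). Time passes only in rows, so rows that repeat a pose let the fingers close. It gives the time, the measured TCP pose, the force and the opening at its end, in the units of the state.
- get_state(): the state, without advancing time (a new reading comes with each control period).
- capture(name): name is "side" or "top" or "wrist"; returns the picture (480x640x3 uint8, red, green, blue); there is no depth.
- camera_params(name): a dict with "K" (3x3 intrinsics, pixels), "R" (3x3) and "t" (3): a world point X has camera coordinates R X + t; the wrist camera has in their place "tool_from_camera" (4x4, takes a point from camera to tool coordinates, whose origin is the TCP and whose axes are the flange's). Camera axes: x right, y down, z forward; pixel columns grow to the right and rows downward; lengths in m; the calibration is good to about 2 mm. A picture is of the moment at which its call begins: read the wrist's pose just before it. camera_params takes no time and is no camera call.
- job_done(): hands the job in, once; it reports no verdict.
The state is a dict: "clock": time; "joints": joint angles; "qvel": joint speeds; "tau": joint torques, N m; "position": TCP position; "orientation": TCP orientation; "contact_force": force on the tool from outside, world axes, zero at the start; "moment": the same for the moment, N m; "gripper_width": finger opening in m.
Only numpy, scipy, OpenCV 4.12 (cv2) and the standard library are available. Lean on these libraries where they do the work, as an engineer would, in place of code of your own. Each camera call takes 0.05 s, during which the arm holds its last target.

### The job

The steel weighing pan of the portion scale has been left half out of its seat. First push it sideways over the deck, without lifting it off the scale, until it drops flat into its seat; then press, one at a time, all the way down and letting each come up again, the round power key, the middle product key (two dots) and the long zero key, in that order. Press no other key, and leave the jars, the lid, the tape roll and the marker where they are.

Things in the scene. Friction and masses are not known exactly. Their poses are not given: they have to be found in the camera images.
- scale: White bench scale, fixed, 260 (x) by 240 (y) mm. Origin: centre of its underside, on the table; z up, -x is its front (worker's and robot's side), +y its left. Flat deck 64 mm high behind x = -30 mm, with the pan's seat in it. In front of it the key panel slopes down at 11.3 degrees to 44 mm high at x = -130: a dark display window and, nearer the front, a row of five dark grey keys.
- seat (a point): Centre of the floor of the pan's seat, 56 mm above the table and 51 mm behind the scale's origin; axes as the scale's. The seat is a recess 142 (x) by 186 (y) mm, 8 mm deep below the deck; the deck is 27 mm wide left and right of it. Its front and back walls guide the pan (3 mm gap all round).
- pan: Loose flat steel plate 136 (x) by 180 (y) by 12 mm, 0.4 kg; origin: centre of its underside. It starts 40 to 55 mm too far left (+y), tilted 3 degrees: right edge in the seat, left part propped on the seat's left rim and overhanging the housing. Its left edge's underside is 0 to 4 mm above the deck; pushed right with a few N it slides till that edge drops 8 mm. Seated, its top is 4 mm above the deck.
- jar_a: Loose glass jar, brass lid, 70 mm diameter, 85 mm high, standing to the right of the scale, towards its front. Origin: centre of its underside. Bystander.
- jar_b: Loose glass jar, the same, standing to the right of the scale, towards its back. Bystander.
- jar_c: Loose glass jar, the same, standing at the front right of the table. Bystander.
- lid: Loose jar lid lying flat in front of the scale, 69 mm diameter, 11 mm high; origin: centre of its underside. Bystander.
- tape_roll: Loose roll of clear tape lying flat on the left of the table, 100 mm outside diameter, 48 mm high; origin: centre of its underside. Bystander.
- marker: Loose marker pen lying on the left of the table, 130 mm long (its x), 15 mm thick; origin: centre of its underside. Bystander.
- key_power (a joint): Travel of the round power key, 24 mm diameter, raised ring mark, the leftmost key (+y end): 0 up, 0.005 m fully down; it springs back. It starts to move at about 1.4 N and is fully down at 4.5 N.
- key_power_top (a point): Centre of the top face of the round power key, 24 mm diameter, raised ring mark, the leftmost key (+y end); 8 mm above the panel when up, 90 mm to the left (+y) of the scale's middle, 101 mm in front of its origin and 58 mm above the table. Site z points out of the sloping panel.
- key_one (a joint): Travel of the first product key, 23 mm square, one dot, second from the left: 0 up, 0.005 m fully down; it springs back. It starts to move at about 1.4 N and is fully down at 4.5 N.
- key_one_top (a point): Centre of the top face of the first product key, 23 mm square, one dot, second from the left; 8 mm above the panel when up, 45 mm to the left (+y) of the scale's middle, 101 mm in front of its origin and 58 mm above the table. Site z points out of the sloping panel.
- key_two (a joint): Travel of the second product key, 23 mm square, two dots, the middle of the row: 0 up, 0.005 m fully down; it springs back. It starts to move at about 1.4 N and is fully down at 4.5 N.
- key_two_top (a point): Centre of the top face of the second product key, 23 mm square, two dots, the middle of the row; 8 mm above the panel when up, 0 mm to the left (+y) of the scale's middle, 101 mm in front of its origin and 58 mm above the table. Site z points out of the sloping panel.
- key_three (a joint): Travel of the third product key, 23 mm square, three dots, fourth from the left: 0 up, 0.005 m fully down; it springs back. It starts to move at about 1.4 N and is fully down at 4.5 N.
- key_three_top (a point): Centre of the top face of the third product key, 23 mm square, three dots, fourth from the left; 8 mm above the panel when up, 45 mm to the right (-y) of the scale's middle, 101 mm in front of its origin and 58 mm above the table. Site z points out of the sloping panel.
- key_zero (a joint): Travel of the long zero key, 23 (x) by 37 (y) mm, bar mark, the rightmost key (-y end): 0 up, 0.005 m fully down; it springs back. It starts to move at about 1.4 N and is fully down at 4.5 N.
- key_zero_top (a point): Centre of the top face of the long zero key, 23 (x) by 37 (y) mm, bar mark, the rightmost key (-y end); 8 mm above the panel when up, 92 mm to the right (-y) of the scale's middle, 101 mm in front of its origin and 58 mm above the table. Site z points out of the sloping panel.
Mind the look-alikes: they are no part of the job. Of the things shaped like the pan, the steel one is meant.

How it is judged:
On the way, in this order (a step that is already met when the one before it is completed fails the run):
1. the pan lies flat in its seat with all keys still up (x of pan in the frame of seat between -0.006 and 0.006 m and y of pan in the frame of seat between -0.006 and 0.006 m and z of pan in the frame of seat between -0.003 and 0.002 m and angle between pan's own z axis and vertical below 0.02 rad and value of joint each of key_power, key_one, key_two, key_three, key_zero below 0.001 m), for 0.2 s.
2. the round power key is pressed home, alone (value of joint key_power above 0.0035 m and value of joint each of key_one, key_two, key_three, key_zero below 0.001 m and x of pan in the frame of seat between -0.006 and 0.006 m and y of pan in the frame of seat between -0.006 and 0.006 m and z of pan in the frame of seat between -0.003 and 0.002 m and angle between pan's own z axis and vertical below 0.02 rad), for 0.05 s.
3. the power key is up again and the two-dot product key is pressed home, alone (value of joint key_two above 0.0035 m and value of joint each of key_power, key_one, key_three, key_zero below 0.001 m and x of pan in the frame of seat between -0.006 and 0.006 m and y of pan in the frame of seat between -0.006 and 0.006 m and z of pan in the frame of seat between -0.003 and 0.002 m and angle between pan's own z axis and vertical below 0.02 rad), for 0.05 s.
4. the two-dot key is up again and the long zero key is pressed home, alone (value of joint key_zero above 0.0035 m and value of joint each of key_power, key_one, key_two, key_three below 0.001 m and x of pan in the frame of seat between -0.006 and 0.006 m and y of pan in the frame of seat between -0.006 and 0.006 m and z of pan in the frame of seat between -0.003 and 0.002 m and angle between pan's own z axis and vertical below 0.02 rad), for 0.05 s.
At the end, for the whole second after the job is handed in: The pan lies at rest in its seat: within 6 mm of the seat's centre each way, its underside less than 2 mm above the seat's floor and tilted less than 0.02 rad; all five keys are up (less than 1 mm down); jars, lid, tape roll and marker are within 30 mm of where they began (all of step 1 and linear speed of pan below 0.01 m/s and distance of each of jar_a, jar_b, jar_c, lid, tape_roll, marker from where it was at the start of the episode below 0.03 m); the robot touches nothing.
It fails at once if a one-dot or three-dot product key is pressed (more than half its travel) (value of joint any of key_one, key_three above 0.0025 m).
It fails at once if two keys are pressed at once (value of joint each of key_power, key_one above 0.0025 m or value of joint each of key_power, key_two above 0.0025 m or value of joint each of key_power, key_three above 0.0025 m or value of joint each of key_power, key_zero above 0.0025 m or value of joint each of key_one, key_two above 0.0025 m or value of joint each of key_one, key_three above 0.0025 m or value of joint each of key_one, key_zero above 0.0025 m or value of joint each of key_two, key_three above 0.0025 m or value of joint each of key_two, key_zero above 0.0025 m or value of joint each of key_three, key_zero above 0.0025 m).
It fails at once if a key is pressed while the pan is not flat in its seat (value of joint any of key_power, key_one, key_two, key_three, key_zero above 0.0025 m and not (x of pan in the frame of seat between -0.006 and 0.006 m and y of pan in the frame of seat between -0.006 and 0.006 m and z of pan in the frame of seat between -0.003 and 0.002 m and angle between pan's own z axis and vertical below 0.02 rad)).
It fails at once if the pan is lifted off the scale (its centre more than 25 mm above the seat's floor) or pushed off it (z of pan in the frame of seat above 0.025 m or z of pan in the frame of seat below -0.02 m).
It fails at once if a jar, the lid, the tape roll or the marker is moved more than 30 mm (distance of any of jar_a, jar_b, jar_c, lid, tape_roll, marker from where it was at the start of the episode above 0.03 m).
It also fails if it takes over 48 s, if anything falls off the work surface, if the arm or the gripper's body presses on something with over 40 N, if the wrist force passes 120 N, or if a joint passes its speed limit or range.

## Working session

There is one attempt and no reset: what is moved stays moved. The work goes in short steps, Python scripts to look and compute and a tool call to move; the robot and the scene stay as the last step left them, time stands still between calls to the robot, and variables do not carry over. Pictures are saved under pics/ and viewed, and the job is handed in when it is done.

Besides the shell and the picture viewer there is one more tool, called after "Call:" as name(argument=value, ...) on one line, values as JSON. play_rows: Moves the arm, as the interface text tells. Its arguments: {"type":"object","properties":{"plan":{"type":"string"},"squeeze":{"type":"number"}},"required":["plan"]}

```bash
mkdir -p pics; ls; python3 - <<'E'
from plant import *
import cv2
print(get_state())
for n in("top","side"):
    p=camera_params(n);print(n,p)
    cv2.imwrite(f"pics/{n}0.png",capture(n)[:,:,::-1])
print(camera_params("wrist"))
E
```

```text
pics
{'clock': 0.0, 'joints': array([-1.29113180e+00,  8.79655296e-02,  1.37227435e+00,  2.51180011e-06,
        1.68359854e+00, -1.03093063e-01]), 'qvel': array([-0.0013663 , -0.00088483, -0.00159744,  0.00089676,  0.00050278,
        0.00017066]), 'tau': array([-1.53329303e-03, -3.51862800e+01, -3.13277149e+01, -3.50629498e-04,
        1.05586520e-02,  5.52372175e-07]), 'position': array([ 0.20528147, -0.50973976,  0.24112315]), 'orientation': array([-1.11861711e-03,  9.81742258e-01,  1.90212717e-01, -9.77623642e-05]), 'contact_force': array([0.41684078, 0.25877528, 0.00198272]), 'moment': array([-0.01581039, -0.02159891, -0.04529201]), 'gripper_width': 0.08558773086745905}
top {'K': array([[602.61803908,   0.        , 318.15840766],
       [  0.        , 602.61803908, 245.9013769 ],
       [  0.        ,   0.        ,   1.        ]]), 'R': array([[-0.002511  , -0.99997475, -0.00664784],
       [-0.9833858 ,  0.00367589, -0.18149064],
       [ 0.18151049,  0.00608167, -0.9833702 ]]), 't': array([-0.02060136,  0.57841906,  1.40799167])}
side {'K': array([[454.95482552,   0.        , 328.4584237 ],
       [  0.        , 454.95482552, 245.92445398],
       [  0.        ,   0.        ,   1.        ]]), 'R': array([[-0.94699607, -0.3211639 ,  0.00722441],
       [-0.25130775,  0.72663229, -0.63941374],
       [ 0.20010712, -0.60733785, -0.7688289 ]]), 't': array([0.52296268, 0.1966422 , 0.94423041])}
{'K': array([[366.12764492,   0.        , 324.71433421],
       [  0.        , 366.12764492, 233.24563385],
       [  0.        ,   0.        ,   1.        ]]), 'tool_from_camera': array([[-1.55102074e-04, -9.49713876e-01, -3.13119035e-01,
         8.04211812e-02],
       [ 9.99999970e-01, -8.86955103e-05, -2.26325150e-04,
        -5.00380510e-04],
       [ 1.87171883e-04, -3.13119061e-01,  9.49713862e-01,
        -1.31220040e-01],
       [ 0.00000000e+00,  0.00000000e+00,  0.00000000e+00,
         1.00000000e+00]])}
```

View pics/top0.png

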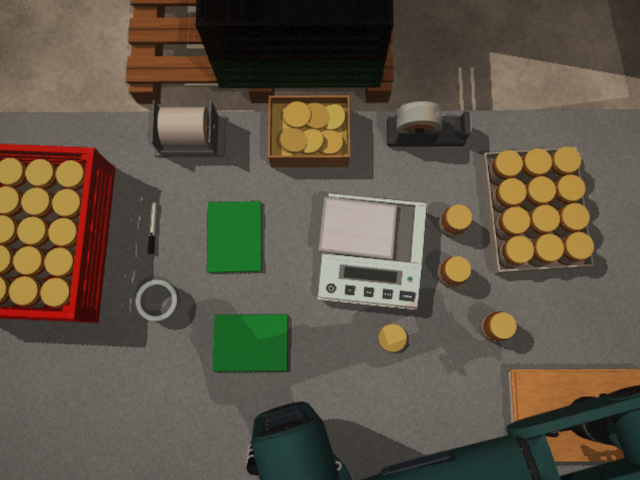

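View pics/side0.png

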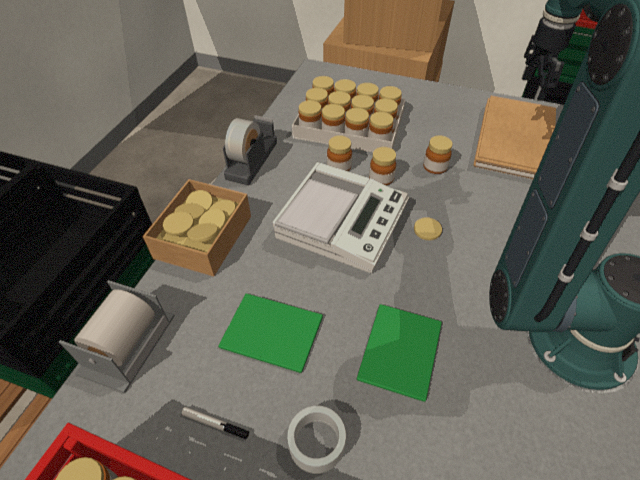

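```bash
python3 - <<'E'
import cv2
a=cv2.imread("pics/top0.png")
cv2.imwrite("pics/top0c.png",cv2.resize(a[130:330,190:430],None,fx=3.3,fy=3,interpolation=cv2.INTER_CUBIC) if 0 else cv2.resize(a[120:320,190:455],None,fx=3,fy=3,interpolation=cv2.INTER_CUBIC))
E
```

```text
(no output)
```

View pics/top0c.png

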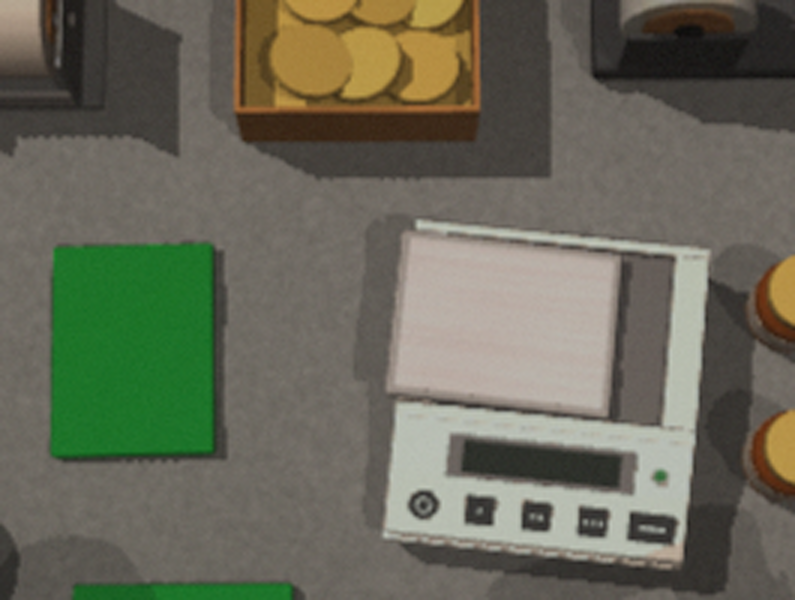

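The look-alikes are two green boards at about (235,237) and (251,343). The pan is the pale steel plate on the scale, at about (358,228), sticking out to the left. The close crop confirms this: there is an empty grey seat strip to its right. The keys run left to right from power (331,288) to zero (407,296). Next I'll fit the scale's pose.

```bash
cat >h.py <<'E'
import numpy as np,cv2
from plant import *
from scipy.optimize import least_squares
from scipy.spatial.transform import Rotation as Ro
P={n:camera_params(n) for n in("top","side")}
def proj(n,X):
    p=P[n];c=(p["R"]@np.atleast_2d(X).T).T+p["t"];u=(p["K"]@c.T).T;return u[:,:2]/u[:,2:]
def ray(n,uv,z):
    p=P[n];d=p["R"].T@np.linalg.inv(p["K"])@np.array([*uv,1.]);o=-p["R"].T@p["t"];return o+d*(z-o[2])/d[2]
def w(pose,L):
    L=np.atleast_2d(np.array(L,float));x,y,t=pose;c,s=np.cos(t),np.sin(t)
    return np.c_[x+c*L[:,0]-s*L[:,1],y+s*L[:,0]+c*L[:,1],L[:,2]]
KEYS=[[-.101,y,.058] for y in(.09,.045,0,-.045,-.092)]
DC=[[.13,.12,.064],[.13,-.12,.064]]
E
cat > fit.py <<'E'
from h import *
cr=np.array([[423,505],[480,511],[536,516],[593,521],[652,528],[417,221],[709,249]])/3+[190,120]
L=KEYS+DC
r=least_squares(lambda q:(proj("top",w(q,L))-cr).ravel(),[.5,-.1,0])
print(r.x,r.fun.reshape(-1,2).round(1))
np.save("pose.npy",r.x)
pc=np.array([[403,231],[388,393],[610,417],[621,253]])/3+[190,120]
zs=[.0775,.0775,.068,.068]
x,y,t=r.x
for c,z in zip(pc,zs):
    X=ray("top",c,z);d=X[:2]-[x,y];print("pan corner scale frame",np.cos(t)*d[0]+np.sin(t)*d[1],-np.sin(t)*d[0]+np.cos(t)*d[1],X)
a=cv2.imread("pics/side0.png")
o=[130,250];b=cv2.resize(a[130:290,250:430],None,fx=4,fy=3.75)
for X in w(r.x,L):
    u=proj("side",X)[0];print("side",u.round(1));cv2.circle(b,(int((u[0]-250)*4),int((u[1]-130)*3.75)),3,(0,0,255),1)
cv2.imwrite("pics/sidec.png",b)
for n,u in dict(ja=(455,265),jb=(457,215),jc=(500,322)).items(): print(n,ray("top",u,.085))
print("lid",ray("top",(393,338),.01),"tape",ray("top",(156,299),.04))
E
python3 fit.py
```

```text
[ 0.56537137 -0.15346187 -0.10678779] [[ 0.2 -0.1]
 [-0.  -0.1]
 [ 0.1  0.2]
 [-0.   0.5]
 [ 0.   0.2]
 [-0.5 -0.6]
 [ 0.2 -0.1]]
pan corner scale frame 0.11558802409324404 0.12871985183866258 [ 0.69402056 -0.0377952   0.0775    ]
pan corner scale frame -0.017547063535434476 0.12699301312048414 [ 0.56145981 -0.025322    0.0775    ]
pan corner scale frame -0.016993352203766333 -0.050504619812711926 [ 0.54309179 -0.20186756  0.068     ]
pan corner scale frame 0.11790471440048643 -0.04838541414939751 [ 0.6774473  -0.21413853  0.068     ]
side [368.8 246.6]
side [376.  233.1]
side [382.8 220.2]
side [389.3 207.9]
side [395.8 195.7]
side [272.5 221.6]
side [317.1 161.4]
ja [ 0.52552671 -0.3444237   0.085     ]
jb [ 0.64624421 -0.35446648  0.085     ]
jc [ 0.39198755 -0.44246233  0.085     ]
lid [ 0.3583772  -0.20314109  0.01      ] tape [0.45200183 0.36897956 0.04      ]
```

View pics/sidec.png

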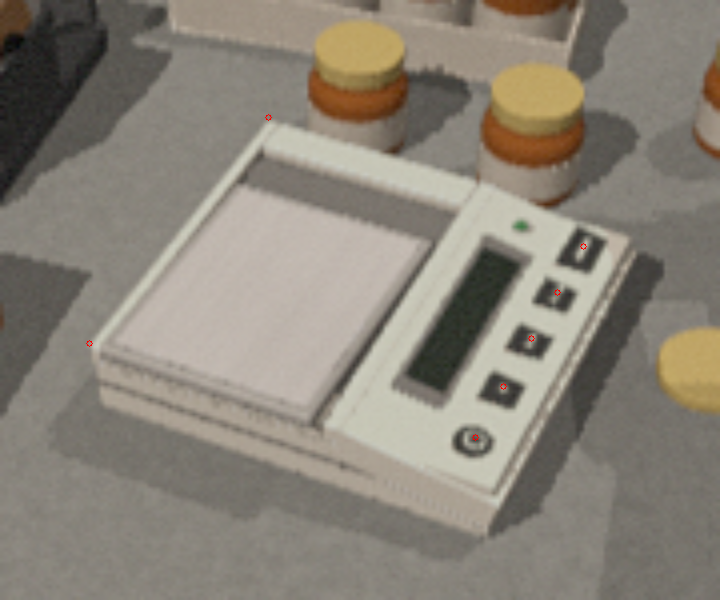

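The fit agrees with both views to about 2 mm. The pan's left edge is near scale y = 0.128. My plan is to shut the gripper, turn the jaw axis along the scale's x, and come down to the left of the pan. I'll touch the table first to calibrate the tip height.

```bash
cat >> h.py <<'E'
def shift(local,tilt=0.,cmd=None):
    """local: TCP target in scale frame; tilt about scale y; returns row shift in cm + rotvec"""
    pose=np.load("pose.npy");s=get_state()
    q=s["orientation"];R0=Ro.from_quat(q,scalar_first=True).as_matrix();p0=s["position"]
    S=Ro.from_euler("z",pose[2]).as_matrix()
    # tool x=+scale y, tool y=+scale x, tool z=-z
    T=np.array([[0,1,0],[1,0,0],[0,0,-1.]])
    R1=S@Ro.from_euler("y",tilt).as_matrix()@T
    X=w(pose,[local])[0]
    return np.r_[R0.T@(X-p0)*100,Ro.from_matrix(R0.T@R1).as_rotvec()],X
E
python3 -c "
from h import *
np.set_printoptions(suppress=True,precision=3)
print(shift([.051,.175,.1])); print(get_state()['clock'])"
```

```text
(array([ 59.436, -32.621,  14.203,  -0.002,  -0.001,  -1.081]), array([0.635, 0.015, 0.1  ]))
0.1
```

Call:
play_rows(plan="0 59.4 -32.6 2 0 0 -1.08;0 59.4 -32.6 2 0 0 -1.08;0 59.4 -32.6 2 0 0 -1.08;0 59.4 -32.6 2 0 0 -1.08;0 59.4 -32.6 2 0 0 -1.08;0 59.4 -32.6 2 0 0 -1.08;0 59.4 -32.6 2 0 0 -1.08;0 59.4 -32.6 2 0 0 -1.08;0 59.4 -32.6 2 0 0 -1.08;0 59.4 -32.6 2 0 0 -1.08;0 59.4 -32.6 2 0 0 -1.08;0 59.4 -32.6 2 0 0 -1.08", squeeze=30)

```text
clock: 1.1
position: [0.5227, -0.1215, 0.227]
orientation: [-0.0, 0.744, 0.668, -0.0]
contact_force: [1.8, -1.2, -0.0]
gripper_width: 0.0
```

```bash
python3 -c "
from h import *
np.set_printoptions(suppress=True,precision=3)
print(shift([.051,.180,.1])); print(get_state())"
```

```text
(array([15.283,  9.673, 12.696, -0.001,  0.   , -0.001]), array([0.635, 0.02 , 0.1  ]))
{'clock': 1.1, 'joints': array([-0.334,  0.061,  1.428, -0.   ,  1.652, -0.226]), 'qvel': array([ 0.897,  0.47 , -0.459, -0.006, -0.019,  0.895]), 'tau': array([ -2.054, -36.578, -29.524,   0.186,   0.243,  -0.722]), 'position': array([ 0.523, -0.121,  0.227]), 'orientation': array([-0.   ,  0.744,  0.668, -0.   ]), 'contact_force': array([ 1.817, -1.163, -0.012]), 'moment': array([-0.029, -0.054,  0.019]), 'gripper_width': 1.2726497552920171e-05}
```

Call:
play_rows(plan="0 14 9 8 0 0 0;0 14 9 8 0 0 0;0 14 9 8 0 0 0;0 14 9 8 0 0 0;0 14 9 8 0 0 0;0 14 9 8 0 0 0;0 14 9 8 0 0 0;0 14 9 8 0 0 0")

```text
clock: 1.77
position: [0.6264, 0.0053, 0.1477]
orientation: [0.0, 0.744, 0.668, -0.0]
contact_force: [-0.4, -0.5, -0.5]
gripper_width: 0.0003
```

```bash
python3 -c "
from h import *
np.set_printoptions(suppress=True,precision=3)
print(shift([.051,.180,.02])); s=get_state();print(s['clock'],s['qvel'],s['contact_force'],s['position'])
cv2.imwrite('pics/w1.png',capture('wrist')[:,:,::-1])"
```

```text
(array([ 1.575,  0.73 , 12.769, -0.   ,  0.001, -0.002]), array([0.635, 0.02 , 0.02 ]))
1.7667 [-0.018 -0.024 -0.006  0.001 -0.002  0.   ] [-0.409 -0.506 -0.48 ] [0.626 0.005 0.148]
```

View pics/w1.png

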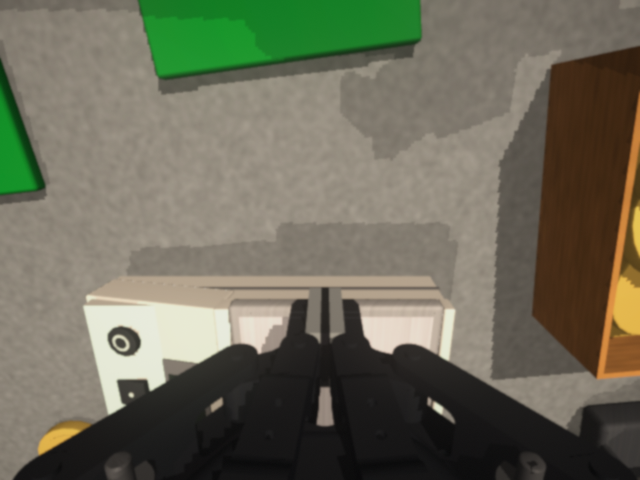

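The wrist view shows the shut fingertips at about (325,292), centred in x on the pan's left edge. Green boards and the lid box are well clear. I'll move outward, then down towards the table.

Call:
play_rows(plan="0 1.6 0.7 0 0 0 0;0 1.6 0.7 4 0 0 0;0 1.6 0.7 8 0 0 0;0 1.6 0.7 11 0 0 0;0 1.6 0.7 12.2 0 0 0;0 1.6 0.7 12.2 0 0 0;0 1.6 0.7 12.2 0 0 0;0 1.6 0.7 12.2 0 0 0")

```text
clock: 2.48
position: [0.6376, 0.0208, 0.029]
orientation: [0.002, 0.744, 0.668, 0.002]
contact_force: [0.0, 0.1, -0.5]
gripper_width: 0.0
```

Call:
play_rows(plan="0 0 0 0.5 0 0 0;0 0 0 1.0 0 0 0;0 0 0 1.3 0 0 0;0 0 0 1.5 0 0 0;0 0 0 1.5 0 0 0")

```text
clock: 2.9
position: [0.6355, 0.0211, 0.0111]
orientation: [0.0, 0.744, 0.668, 0.0]
contact_force: [-1.1, 0.2, 2.6]
gripper_width: -0.0001
```

Contact came at TCP z = 0.0111, so the shut tip is 11 mm ahead, as stated. I'll raise the tip to 2 mm above the deck height and push.

Call:
play_rows(plan="0 0 0 -3.5 0 0 0;0 0 0 -6.6 0 0 0;0 0 0 -6.6 0 0 0;0 0 0 -6.6 0 0 0;0 0 0 -6.6 0 0 0;0 0 0 -6.6 0 0 0")

```text
clock: 3.4
position: [0.6342, 0.0212, 0.0747]
orientation: [-0.001, 0.744, 0.668, -0.001]
contact_force: [0.5, -0.8, -1.0]
gripper_width: 0.0001
```

```bash
python3 -c "
from h import *
np.set_printoptions(suppress=True,precision=3)
print(shift([.051,.139,.077])); s=get_state();print(s['clock'],s['contact_force'],s['position'])
cv2.imwrite('pics/w2.png',capture('wrist')[:,:,::-1])
cv2.imwrite('pics/s2.png',cv2.resize(capture('side')[130:290,230:430,::-1],None,fx=4,fy=3.75))"
```

```text
(array([-4.199,  0.127, -0.225, -0.003,  0.   , -0.001]), array([ 0.631, -0.021,  0.077]))
3.4 [ 0.463 -0.812 -1.015] [0.634 0.021 0.075]
```

View pics/w2.png

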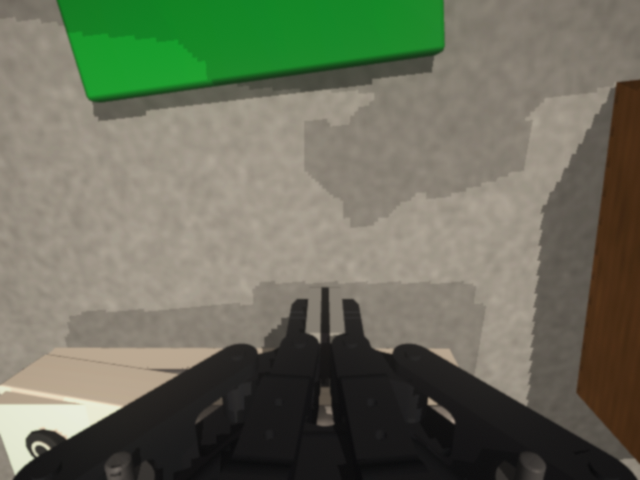

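View pics/s2.png

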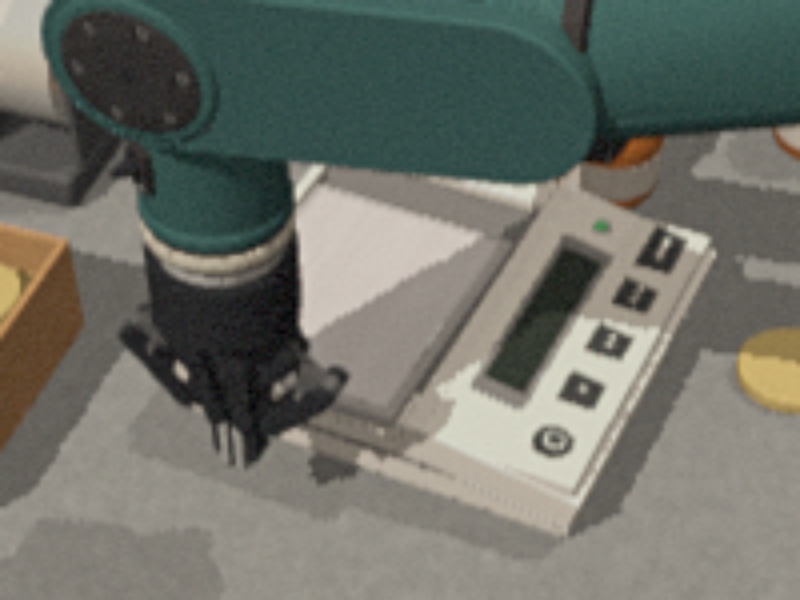

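The side view shows the tip just left of the pan's edge, and the pan unmoved. The tip is a little low at 63.7 mm, so I'll raise it 2 mm and approach.

Call:
play_rows(plan="0 0 0.1 -0.2 0 0 0;0 -1 0.1 -0.2 0 0 0;0 -2 0.1 -0.2 0 0 0;0 -2.5 0.1 -0.2 0 0 0;0 -3 0.1 -0.2 0 0 0;0 -3 0.1 -0.2 0 0 0;0 -3 0.1 -0.2 0 0 0")

```text
clock: 4.08
position: [0.633, -0.0094, 0.0786]
orientation: [-0.0, 0.745, 0.668, 0.0]
contact_force: [0.9, 0.3, -0.0]
gripper_width: 0.0002
```

```bash
python3 -c "
from h import *
np.set_printoptions(suppress=True,precision=3)
print(shift([.051,.139,.077])); s=get_state();print(s['clock'],s['contact_force'],s['position'])"
```

```text
(array([-1.149, -0.088,  0.158,  0.   , -0.   , -0.002]), array([ 0.631, -0.021,  0.077]))
4.0833 [ 0.893  0.343 -0.017] [ 0.633 -0.009  0.079]
```

Call:
play_rows(plan="0 -0.5 0 0.12 0 0 0;0 -1.0 0 0.12 0 0 0;0 -1.4 0 0.12 0 0 0;0 -1.8 0 0.12 0 0 0;0 -2.2 0 0.12 0 0 0;0 -2.5 0 0.12 0 0 0;0 -2.5 0 0.12 0 0 0")

```text
clock: 4.67
position: [0.6302, -0.0345, 0.0773]
orientation: [0.0, 0.744, 0.668, -0.0]
contact_force: [0.5, 0.2, 0.0]
gripper_width: -0.0
```

```bash
python3 -c "
from h import *
np.set_printoptions(suppress=True,precision=3)
print(shift([.051,.103,.077])); s=get_state();print(s['clock'],s['contact_force'],s['position'])
cv2.imwrite('pics/s3.png',cv2.resize(capture('side')[130:290,230:430,::-1],None,fx=4,fy=3.75))
print(get_state()['position'],get_state()['contact_force'])"
```

```text
(array([-2.219, -0.078,  0.03 , -0.   ,  0.001, -0.002]), array([ 0.627, -0.056,  0.077]))
4.6667 [0.546 0.155 0.021] [ 0.63  -0.035  0.077]
[ 0.63  -0.034  0.077] [-0.001 -0.528 -0.732]
```

View pics/s3.png

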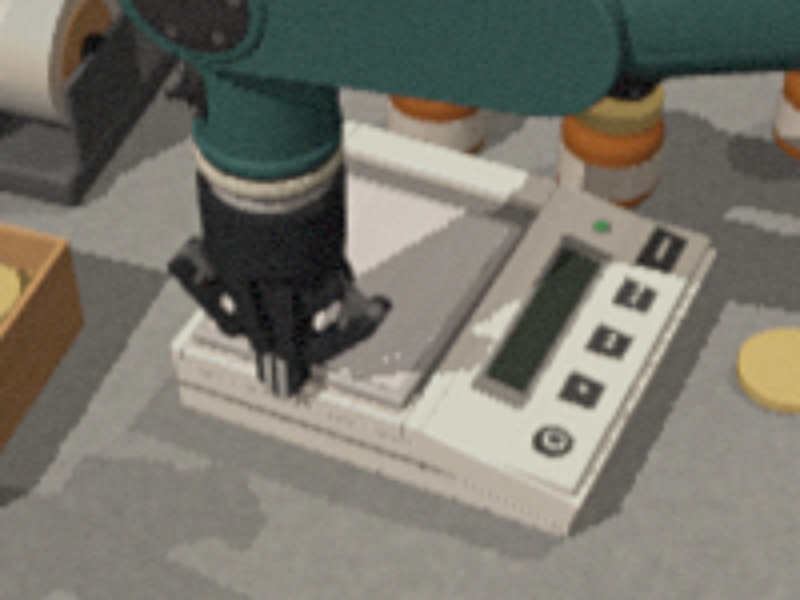

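The pan is sliding: its left edge has moved right off the overhang, and the deck's left strip now shows. I'll keep going slowly for about 20 mm.

Call:
play_rows(plan="0 -0.3 0 0 0 0 0;0 -0.6 0 0 0 0 0;0 -0.9 0 0 0 0 0;0 -1.2 0 0 0 0 0;0 -1.5 0 0 0 0 0;0 -1.7 0 0 0 0 0;0 -1.9 0 0 0 0 0;0 -1.9 0 0 0 0 0;0 -1.9 0 0 0 0 0")

```text
clock: 5.47
position: [0.6284, -0.0532, 0.0776]
orientation: [0.001, 0.744, 0.668, -0.0]
contact_force: [-0.9, -0.1, -0.5]
gripper_width: -0.0
```

```bash
python3 -c "
from h import *
np.set_printoptions(suppress=True,precision=3)
print(shift([.051,.103,.077])); s=get_state();print(s['clock'],s['contact_force'],s['position'])
cv2.imwrite('pics/s4.png',cv2.resize(capture('side')[130:290,230:430,::-1],None,fx=4,fy=3.75))
print(get_state()['position'],get_state()['contact_force'])"
```

```text
(array([-0.342, -0.096,  0.06 ,  0.   ,  0.001, -0.002]), array([ 0.627, -0.056,  0.077]))
5.4667 [-0.916 -0.064 -0.475] [ 0.628 -0.053  0.078]
[ 0.628 -0.053  0.078] [-0.39  -0.176  0.177]
```

View pics/s4.png

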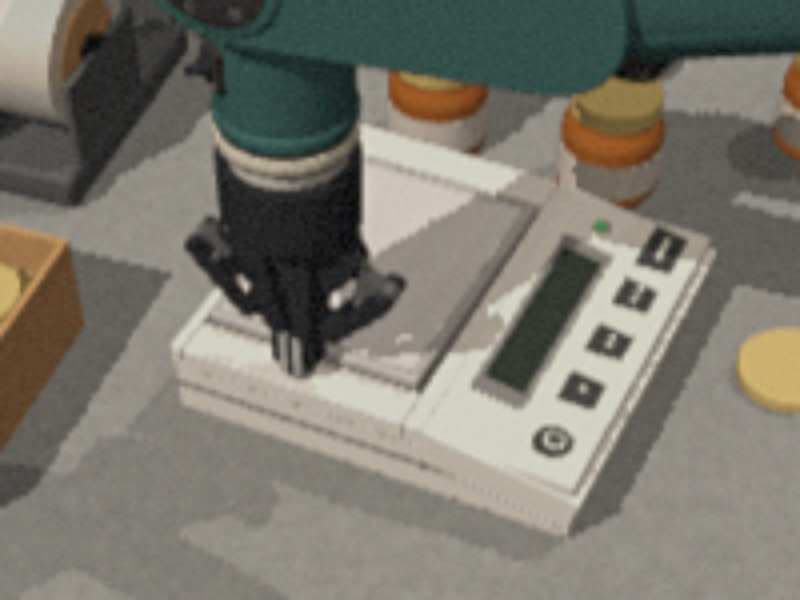

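The pan's right edge now looks close to the seat's right wall, and the force is near zero. I'll push 4 mm more.

Call:
play_rows(plan="0 -0.1 0 0.03 0 0 0;0 -0.2 0 0.03 0 0 0;0 -0.3 0 0.03 0 0 0;0 -0.4 0 0.03 0 0 0;0 -0.4 0 0.03 0 0 0;0 -0.4 0 0.03 0 0 0")

```text
clock: 6.02
position: [0.6278, -0.0571, 0.077]
orientation: [0.0, 0.744, 0.668, -0.0]
contact_force: [1.1, -0.1, -0.5]
gripper_width: 0.0003
```

```bash
python3 -c "
from h import *
np.set_printoptions(suppress=True,precision=3)
print(shift([.051,.103,.077])); s=get_state();print(s['clock'],s['contact_force'],s['position'])
cv2.imwrite('pics/s5.png',cv2.resize(capture('side')[150:270,250:400,::-1],None,fx=5,fy=5,interpolation=2))
cv2.imwrite('pics/t5.png',cv2.resize(capture('top')[180:320,300:450,::-1],None,fx=4,fy=4,interpolation=2))
"
```

```text
(array([ 0.056, -0.085, -0.001,  0.   ,  0.001, -0.001]), array([ 0.627, -0.056,  0.077]))
6.0167 [ 1.081 -0.12  -0.478] [ 0.628 -0.057  0.077]
```

View pics/s5.png

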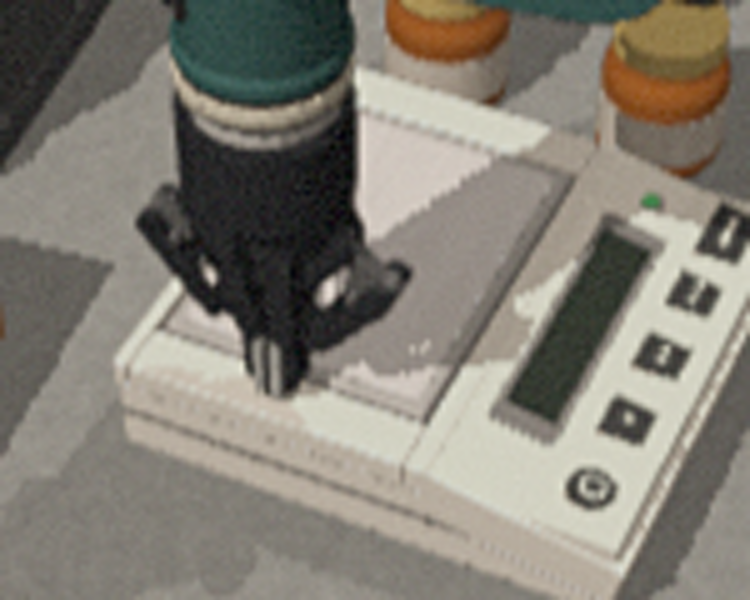

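View pics/t5.png

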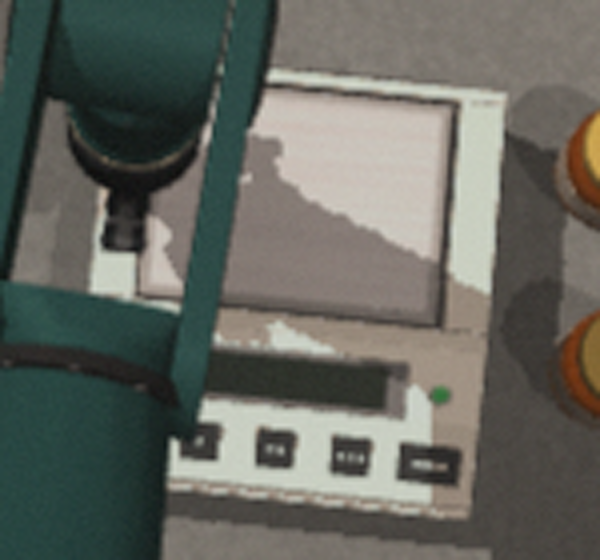

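The pan now looks flat, with thin dark gaps at its right and front edges. I'll back off and lift to check it with the wrist camera.

Call:
play_rows(plan="0 1.5 0 -0.2 0 0 0;0 3 0 -2 0 0 0;0 3 0 -6 0 0 0;0 0 0 -10 0 0 0;0 -4 0 -14 0 0 0;0 -7 -2 -16 0 0 0;0 -10 -2 -17 0 0 0;0 -10 -2 -17 0 0 0;0 -10 -2 -17 0 0 0;0 -10 -2 -17 0 0 0")

```text
clock: 6.95
position: [0.5973, -0.1531, 0.2467]
orientation: [-0.0, 0.744, 0.668, 0.0]
contact_force: [-0.1, 1.4, 0.3]
gripper_width: 0.0002
```

```bash
python3 -c "
from h import *
s=get_state()
im=capture('wrist');cv2.imwrite('pics/w6.png',im[:,:,::-1])
p=camera_params('wrist');T=np.eye(4);T[:3,:3]=Ro.from_quat(s['orientation'],scalar_first=True).as_matrix();T[:3,3]=s['position']
C=T@p['tool_from_camera'];pose=np.load('pose.npy')
b=im[:,:,::-1].copy()
def pj(L):
    X=w(pose,L);c=(X-C[:3,3])@C[:3,:3];u=c@p['K'].T;return u[:,:2]/u[:,2:]
for L,col in(([[.051+a*.068,c*.09,.068] for a,c in((1,1),(1,-1),(-1,-1),(-1,1))],(0,0,255)),([[.051+a*.071,c*.093,.064] for a,c in((1,1),(1,-1),(-1,-1),(-1,1))],(255,0,0))):
    cv2.polylines(b,[pj(L).round().astype(int)],True,col,1)
for u in pj(KEYS): cv2.circle(b,tuple(u.round().astype(int)),3,(0,255,0),1)
cv2.imwrite('pics/w6o.png',b); print(s['clock'],s['position'],pj(KEYS).round(1).tolist())"
```

```text
6.95 [ 0.59728757 -0.15307667  0.24669029] [[164.3, 106.4], [171.5, 161.5], [178.1, 211.9], [184.2, 258.2], [190.0, 302.7]]
```

View pics/w6.png

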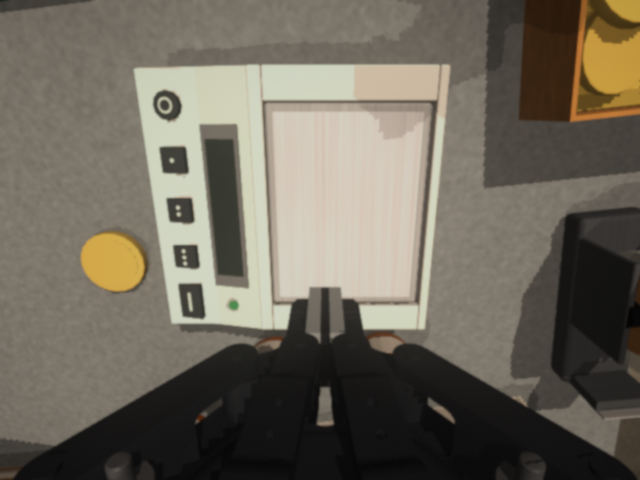

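View pics/w6o.png

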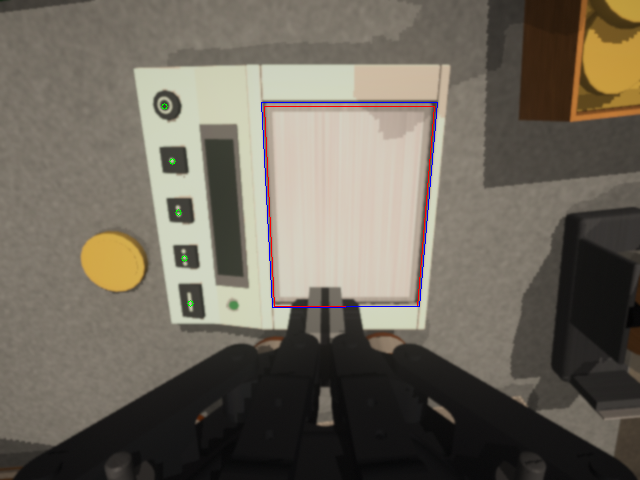

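The pan is seated. It lies inside its recess with an even gap all round, and both the pan and the keys match the model to about 2 px. Next is the power key, with the tool tilted 11.3° along the panel's normal.

```bash
cat > k.py <<'E'
from h import *
import sys
np.set_printoptions(suppress=True,precision=3)
n=np.array([-np.sin(.1972),0,np.cos(.1972)])
i=int(sys.argv[1]);hgt=float(sys.argv[2])
l=np.array(KEYS[i])+[.001,.0007,0]+n*(.011+hgt)
print(shift(l,-.1972));s=get_state();print(s['clock'],s['position'],s['contact_force'])
E
python3 k.py 0 .03
```

```text
(array([  8.585, -13.919,  14.783,  -0.199,  -0.002,  -0.001]), array([ 0.468, -0.052,  0.098]))
7.0 [ 0.597 -0.152  0.246] [ 0.428  0.215 -0.044]
```

Call:
play_rows(plan="0 4 -4 0 0 0 0;0 7 -8 3 -0.1 0 0;0 8.6 -11 7 -0.198 0 0;0 8.6 -13.9 11 -0.198 0 0;0 8.6 -13.9 13.5 -0.198 0 0;0 8.6 -13.9 14.5 -0.198 0 0;0 8.6 -13.9 14.5 -0.198 0 0;0 8.6 -13.9 14.5 -0.198 0 0;0 8.6 -13.9 14.5 -0.198 0 0")

```text
clock: 7.75
position: [0.4705, -0.053, 0.1041]
orientation: [0.075, 0.74, 0.665, 0.067]
contact_force: [0.5, 0.6, 0.1]
gripper_width: -0.0003
```

```bash
python3 k.py 0 0;python3 -c "
from h import *
cv2.imwrite('pics/s7.png',cv2.resize(capture('side')[150:270,280:440,::-1],None,fx=5,fy=5,interpolation=2))"
```

```text
(array([ 0.095, -0.43 ,  3.517,  0.005,  0.   ,  0.   ]), array([ 0.473, -0.052,  0.069]))
7.75 [ 0.471 -0.053  0.104] [0.489 0.585 0.103]
```

View pics/s7.png

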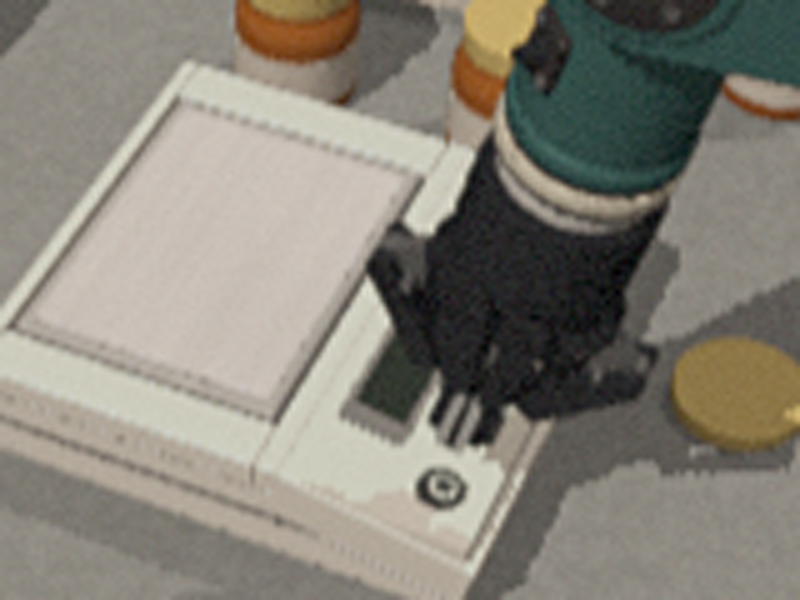

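Call:
play_rows(plan="0 0.1 -0.4 1.5 0 0 0;0 0.1 -0.4 2.8 0 0 0;0 0.1 -0.4 3.3 0 0 0;0 0.1 -0.4 3.6 0 0 0;0 0.1 -0.4 3.8 0 0 0;0 0.1 -0.4 3.95 0 0 0;0 0.1 -0.4 4.0 0 0 0;0 0.1 -0.4 4.0 0 0 0;0 0.1 -0.4 4.0 0 0 0")

```text
clock: 8.55
position: [0.4742, -0.0533, 0.0667]
orientation: [0.075, 0.74, 0.665, 0.067]
contact_force: [-9.2, 1.9, 15.2]
gripper_width: -0.0005
```

```bash
python3 k.py 0 -.005
```

```text
(array([ 0.085, -0.037,  0.28 ,  0.005,  0.001, -0.001]), array([ 0.474, -0.052,  0.064]))
8.55 [ 0.474 -0.053  0.067] [-9.166  1.874 15.193]
```

Force is already 15 N, with about 2 mm less travel than I expected. I'll look before judging whether the key is home.

```bash
python3 -c "
from h import *
np.set_printoptions(suppress=True,precision=3)
cv2.imwrite('pics/s8.png',cv2.resize(capture('side')[180:270,320:440,::-1],None,fx=6,fy=6,interpolation=2))
cv2.imwrite('pics/w8.png',capture('wrist')[:,:,::-1]);s=get_state();print(s['position'],s['contact_force'],s['moment'])"; python3 k.py 0 -.005
```

```text
[ 0.474 -0.053  0.067] [-8.602  1.508 14.132] [0.226 1.244 0.091]
(array([ 0.085, -0.037,  0.28 ,  0.005,  0.001, -0.001]), array([ 0.474, -0.052,  0.064]))
8.65 [ 0.474 -0.053  0.067] [-8.602  1.508 14.132]
```

View pics/s8.png

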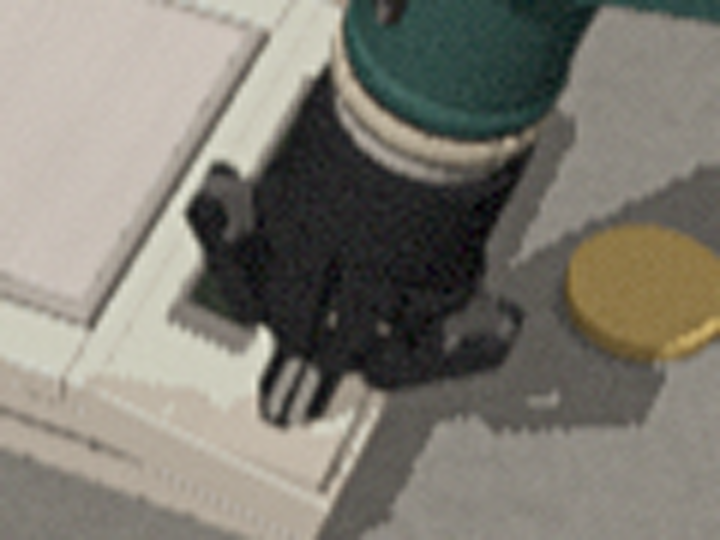

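View pics/w8.png

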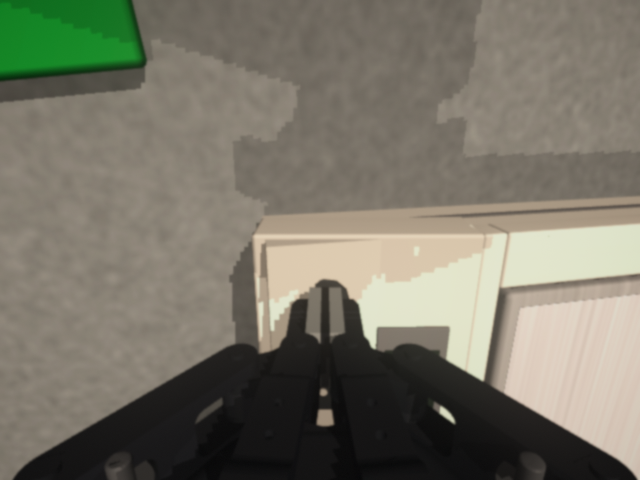

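The tip is on the key: in the wrist view the key just shows past the tip at about (329,283). At 15 N, well over the 4.5 N needed, it should be bottomed. I'll verify by releasing in small steps and reading force against height.

Call:
play_rows(plan="0 0 0 -0.2 0 0 0;0 0 0 -0.2 0 0 0")

```text
clock: 8.82
position: [0.474, -0.0533, 0.067]
orientation: [0.076, 0.74, 0.664, 0.067]
contact_force: [-0.5, -0.7, 4.3]
gripper_width: 0.0002
```

Call:
play_rows(plan="0 0 0 -0.15 0 0 0;0 0 0 -0.15 0 0 0")

```text
clock: 8.98
position: [0.4734, -0.0532, 0.0672]
orientation: [0.075, 0.74, 0.664, 0.067]
contact_force: [1.2, -0.5, 3.0]
gripper_width: -0.0001
```

Call:
play_rows(plan="0 0 0 -0.15 0 0 0;0 0 0 -0.15 0 0 0")

```text
clock: 9.15
position: [0.4718, -0.0528, 0.0674]
orientation: [0.074, 0.741, 0.665, 0.066]
contact_force: [1.6, -0.4, 2.9]
gripper_width: -0.0001
```

Call:
play_rows(plan="0 0 0 -0.15 0 0 0;0 0 0 -0.15 0 0 0")

```text
clock: 9.32
position: [0.4708, -0.0526, 0.0682]
orientation: [0.073, 0.741, 0.665, 0.066]
contact_force: [0.4, -0.2, 1.5]
gripper_width: -0.0004
```

Call:
play_rows(plan="0 0 0 -0.15 0 0 0;0 0 0 -0.15 0 0 0")

```text
clock: 9.48
position: [0.47, -0.0524, 0.0693]
orientation: [0.073, 0.741, 0.665, 0.065]
contact_force: [0.0, 0.2, 0.9]
gripper_width: -0.0
```

Force fell along the spring curve (4.3 → 3 → 1.5 → 0.9 N), so the power key was fully down and is now coming up. I'll lift off and move to the two-dot key.

Call:
play_rows(plan="0 0 0 -1.5 0 0 0;0 0 0 -3 0 0 0;0 -3 0 -3 0 0 0;0 -6 0 -3 0 0 0;0 -9 0 -3 0 0 0;0 -9 0 -3 0 0 0;0 -9 0 -3 0 0 0")

```text
clock: 10.07
position: [0.4545, -0.1424, 0.0987]
orientation: [0.073, 0.742, 0.663, 0.066]
contact_force: [0.2, -0.2, -1.0]
gripper_width: 0.0002
```

```bash
python3 k.py 2 0; python3 -c "
from h import *
cv2.imwrite('pics/s9.png',cv2.resize(capture('side')[150:270,280:440,::-1],None,fx=5,fy=5,interpolation=2))
cv2.imwrite('pics/w9.png',capture('wrist')[:,:,::-1])"
```

```text
(array([ 0.149,  0.327,  3.114, -0.001,  0.   , -0.005]), array([ 0.464, -0.142,  0.069]))
10.0667 [ 0.454 -0.142  0.099] [ 0.168 -0.201 -0.982]
```

View pics/s9.png

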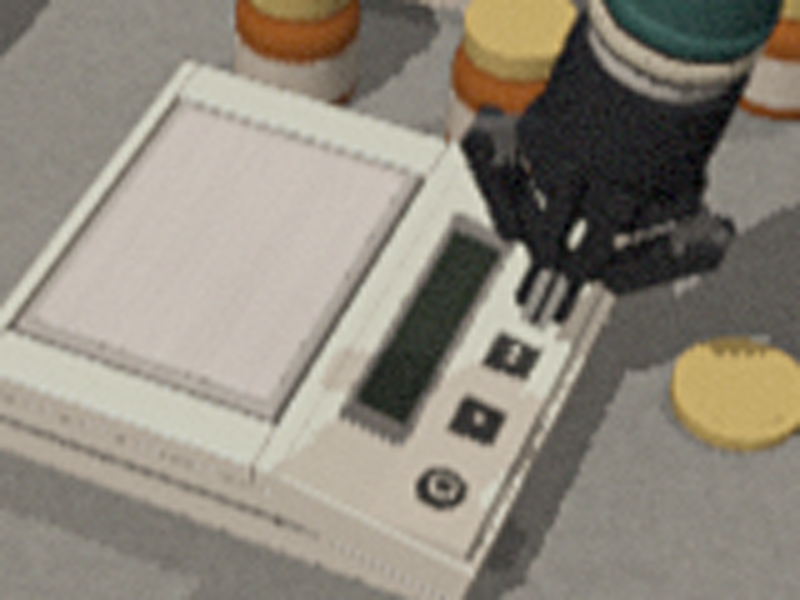

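View pics/w9.png

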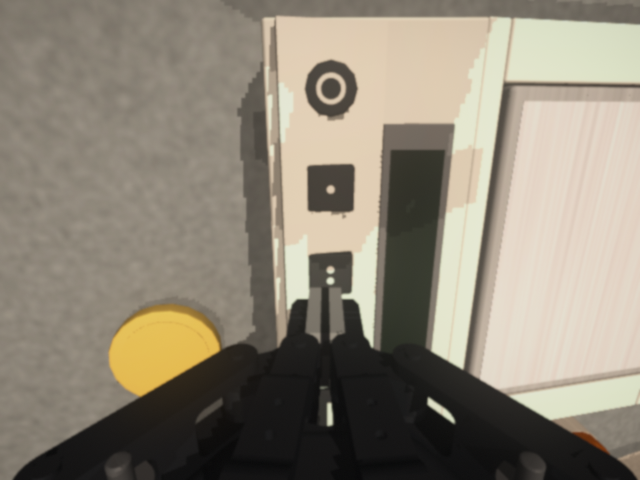

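The power key is up, the pan is still seated, and the tip is lined up on the two-dot key at (331,272). Pressing.

Call:
play_rows(plan="0 0.1 0.3 1.5 0 0 0;0 0.1 0.3 2.5 0 0 0;0 0.1 0.3 3.0 0 0 0;0 0.1 0.3 3.2 0 0 0;0 0.1 0.3 3.4 0 0 0;0 0.1 0.3 3.55 0 0 0;0 0.1 0.3 3.65 0 0 0;0 0.1 0.3 3.7 0 0 0;0 0.1 0.3 3.7 0 0 0")

```text
clock: 10.92
position: [0.4639, -0.14, 0.0666]
orientation: [0.071, 0.74, 0.665, 0.065]
contact_force: [-15.9, 7.6, 23.6]
gripper_width: 0.0
```

```bash
python3 k.py 2 0
```

```text
(array([-0.186,  0.06 , -0.214, -0.003, -0.002,  0.   ]), array([ 0.464, -0.142,  0.069]))
10.9167 [ 0.464 -0.14   0.067] [-15.895   7.559  23.644]
```

24 N, so it is bottomed. Releasing in steps again.

Call:
play_rows(plan="0 0 0 -0.25 0 0 0;0 0 0 -0.25 0 0 0")

```text
clock: 11.08
position: [0.4655, -0.1413, 0.0677]
orientation: [0.075, 0.74, 0.665, 0.067]
contact_force: [-1.0, 0.6, 1.8]
gripper_width: 0.0005
```

Call:
play_rows(plan="0 0 0 -0.15 0 0 0;0 0 0 -0.15 0 0 0")

```text
clock: 11.25
position: [0.4653, -0.1414, 0.0681]
orientation: [0.074, 0.74, 0.665, 0.067]
contact_force: [0.5, 0.7, 1.8]
gripper_width: -0.0
```

Call:
play_rows(plan="0 0 0 -0.15 0 0 0;0 0 0 -0.15 0 0 0")

```text
clock: 11.42
position: [0.4644, -0.1415, 0.0689]
orientation: [0.074, 0.741, 0.665, 0.066]
contact_force: [0.9, 0.9, 1.4]
gripper_width: -0.0002
```

Call:
play_rows(plan="0 0 0 -0.15 0 0 0;0 0 0 -0.15 0 0 0")

```text
clock: 11.58
position: [0.4638, -0.1414, 0.0701]
orientation: [0.073, 0.741, 0.665, 0.066]
contact_force: [-0.2, 0.1, -0.5]
gripper_width: 0.0
```

Call:
play_rows(plan="0 0 0 -1.5 0 0 0;0 0 0 -3 0 0 0;0 -3 0 -3 0 0 0;0 -6 0 -3 0 0 0;0 -9 0 -3 0 0 0;0 -9 0 -3 0 0 0;0 -9 0 -3 0 0 0")

```text
clock: 12.17
position: [0.448, -0.2313, 0.0994]
orientation: [0.073, 0.742, 0.664, 0.066]
contact_force: [-0.1, -0.5, -0.5]
gripper_width: -0.0002
```

```bash
python3 k.py 4 0; python3 -c "
from h import *
cv2.imwrite('pics/w10.png',capture('wrist')[:,:,::-1])"
```

```text
(array([-0.134,  0.017,  3.128, -0.   ,  0.   , -0.004]), array([ 0.454, -0.233,  0.069]))
12.1667 [ 0.448 -0.231  0.099] [-0.088 -0.522 -0.501]
```

View pics/w10.png

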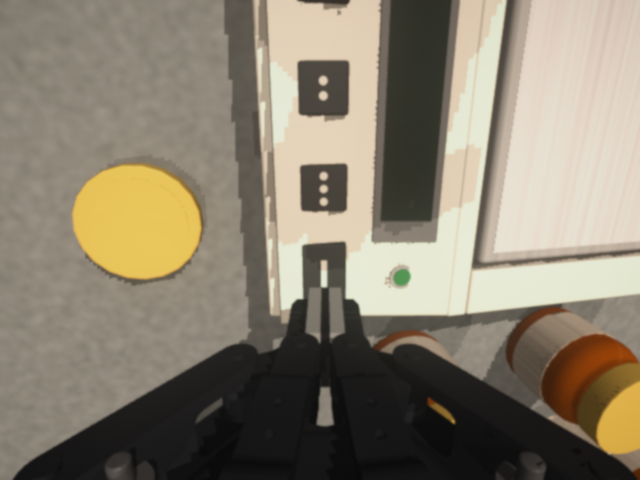

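The zero key is lined up at (323,265), but I'm not happy with one thing. Both presses stopped at about 2.2 mm apparent depth instead of 5 mm. Before zero, I'll go back and repeat the power key slowly, reading force against depth.

Call:
play_rows(plan="0 4 0 -1 0 0 0;0 8 0 -1 0 0 0;0 12 0 -1 0 0 0;0 16 0 -1 0 0 0;0 17.9 0 0 0 0 0;0 17.9 0 1 0 0 0;0 17.9 0 1 0 0 0;0 17.9 0 1 0 0 0;0 17.9 0 1 0 0 0")

```text
clock: 12.97
position: [0.4697, -0.0531, 0.09]
orientation: [0.074, 0.741, 0.664, 0.066]
contact_force: [0.4, -0.6, 0.5]
gripper_width: 0.0004
```

```bash
python3 k.py 0 0
```

```text
(array([ 0.113, -0.053,  2.157,  0.   ,  0.001, -0.002]), array([ 0.473, -0.052,  0.069]))
12.9667 [ 0.47  -0.053  0.09 ] [ 0.377 -0.551  0.528]
```

Call:
play_rows(plan="0 0.1 0 1.0 0 0 0;0 0.1 0 1.8 0 0 0;0 0.1 0 1.9 0 0 0;0 0.1 0 2.0 0 0 0;0 0.1 0 2.0 0 0 0;0 0.1 0 2.0 0 0 0")

```text
clock: 13.47
position: [0.4739, -0.0522, 0.0705]
orientation: [0.074, 0.741, 0.664, 0.066]
contact_force: [0.7, 0.2, -0.5]
gripper_width: 0.0002
```

Call:
play_rows(plan="0 0 0 0.1 0 0 0;0 0 0 0.1 0 0 0;0 0 0 0.1 0 0 0")

```text
clock: 13.72
position: [0.4741, -0.0519, 0.0697]
orientation: [0.074, 0.741, 0.665, 0.066]
contact_force: [-0.0, 1.2, 0.3]
gripper_width: -0.0001
```

Call:
play_rows(plan="0 0 0 0.1 0 0 0;0 0 0 0.1 0 0 0;0 0 0 0.1 0 0 0")

```text
clock: 13.97
position: [0.4744, -0.0519, 0.0688]
orientation: [0.074, 0.741, 0.665, 0.066]
contact_force: [-0.2, -0.2, 1.6]
gripper_width: -0.0
```

Call:
play_rows(plan="0 0 0 0.1 0 0 0;0 0 0 0.1 0 0 0;0 0 0 0.1 0 0 0")

```text
clock: 14.22
position: [0.4747, -0.052, 0.0678]
orientation: [0.074, 0.741, 0.665, 0.066]
contact_force: [-0.4, 1.0, 2.0]
gripper_width: 0.0001
```

Call:
play_rows(plan="0 0 0 0.1 0 0 0;0 0 0 0.1 0 0 0;0 0 0 0.1 0 0 0")

```text
clock: 14.47
position: [0.4748, -0.052, 0.067]
orientation: [0.074, 0.741, 0.665, 0.066]
contact_force: [-1.7, 0.4, 3.8]
gripper_width: 0.0001
```

Call:
play_rows(plan="0 0 0 0.1 0 0 0;0 0 0 0.1 0 0 0;0 0 0 0.1 0 0 0")

```text
clock: 14.72
position: [0.4749, -0.052, 0.0668]
orientation: [0.074, 0.741, 0.665, 0.066]
contact_force: [-4.8, 0.5, 9.8]
gripper_width: 0.0002
```

Call:
play_rows(plan="0 0 0 0.1 0 0 0;0 0 0 0.1 0 0 0;0 0 0 0.1 0 0 0")

```text
clock: 14.97
position: [0.475, -0.052, 0.0667]
orientation: [0.074, 0.74, 0.665, 0.066]
contact_force: [-7.7, 1.2, 14.9]
gripper_width: 0.0002
```

```bash
python3 k.py 0 0; python3 -c "
from h import *
cv2.imwrite('pics/w11.png',capture('wrist')[:,:,::-1])"
```

```text
(array([-0.051, -0.104, -0.234,  0.001,  0.001, -0.001]), array([ 0.473, -0.052,  0.069]))
14.9667 [ 0.475 -0.052  0.067] [-7.681  1.207 14.922]
```

```bash
python3 -c "
import cv2
a=cv2.imread('pics/w11.png');cv2.imwrite('pics/w11c.png',cv2.resize(a[200:400,200:460],None,fx=3,fy=3,interpolation=2))
a=cv2.imread('pics/w9.png');cv2.imwrite('pics/w9c.png',cv2.resize(a[200:400,200:460],None,fx=3,fy=3,interpolation=2))"
```

```text
(no output)
```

View pics/w11c.png

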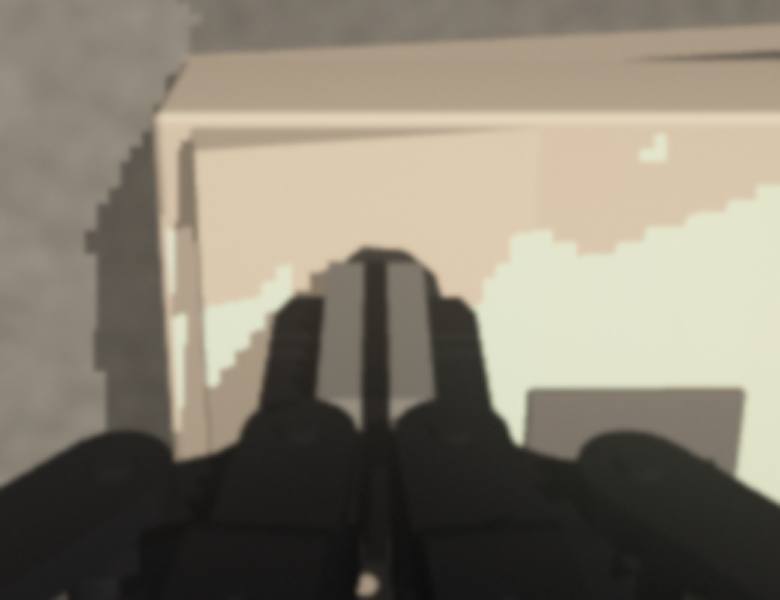

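View pics/w9c.png

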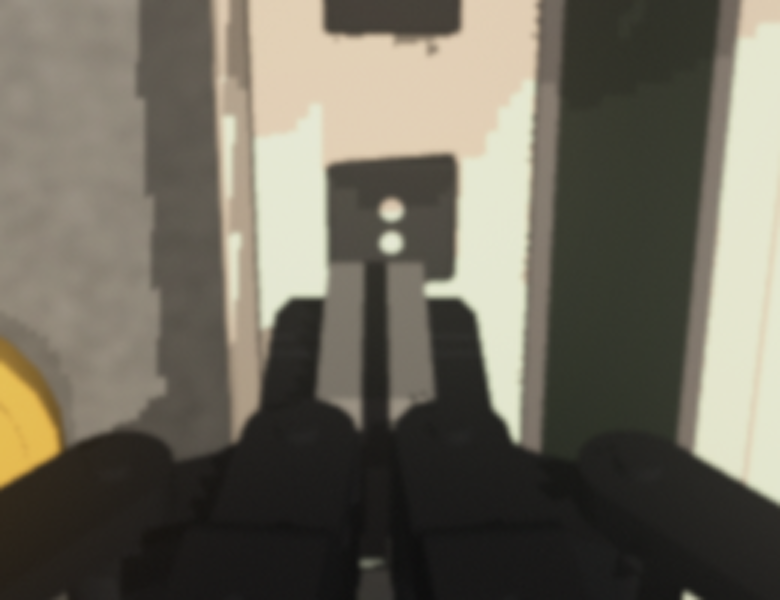

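The slow press shows contact at about z = 0.0695, spring up to 0.0670, then rigid. That is roughly 2.7 mm of measured travel, which is ambiguous. I'll check the real depth visually by projecting the housing and key model into the wrist image at the measured pose, and again 2.8 mm deeper.

```bash
cat > ov.py <<'E'
from h import *
s=get_state()
im=capture('wrist')[:,:,::-1].copy();s2=get_state();print(s['position'],s2['position'],s2['contact_force'].round(1),s2['moment'].round(3),s2['clock'])
p=camera_params('wrist');pose=np.load('pose.npy')+[.001,.0008,0]
T=np.eye(4);T[:3,:3]=Ro.from_quat(s['orientation'],scalar_first=True).as_matrix()
np.savez("w_%05.2f.npz"%s2['clock'],im=im,R=T[:3,:3],p=s['position'])
for d,col in((0,(0,0,255)),(.0028,(255,0,0))):
    T[:3,3]=s['position']+d*T[:3,2];C=T@p['tool_from_camera']
    def pj(L):
        X=w(pose,L);c=(X-C[:3,3])@C[:3,:3];u=c@p['K'].T;return u[:,:2]/u[:,2:]
    for seg in([[-.13,.12,.044],[-.03,.12,.064]],[[-.13,.12,.044],[-.13,-.12,.044]],[[-.03,.12,.064],[-.03,-.12,.064]],[[-.02,.093,.064],[-.02,-.093,.064]],[[-.02,.093,.064],[.12,.093,.064]]):
        a=np.linspace(seg[0],seg[1],40);u=pj(a)
        ok=(np.abs(u)<2000).all(1)
        cv2.polylines(im,[u[ok].round().astype(int)],False,col,1)
    print(d,pj([[-.13,.12,.044],[-.03,.12,.064],[-.02,.093,.064],[.122,.093,.064]]).round(1).tolist())
    zt=np.array([.011,0,.011]);c=np.linalg.inv(p['tool_from_camera'])@np.r_[zt,1];u=p['K']@c[:3];print('tip',u[:2]/u[2])
    print('power key top',pj([KEYS[0]]),'depth5',pj([np.array(KEYS[0])+[.001,0,-.0049]]))
cv2.imwrite('pics/ov_%05.2f.png'%s2['clock'],im)
E
python3 ov.py; ls pics
```

```text
[ 0.47497985 -0.05201641  0.06668275] [ 0.47499293 -0.05203204  0.06670258] [-8.4  2.2 15.3] [ 0.212  1.064 -0.044] 15.0667
0 [[249.6, 238.7], [488.3, 238.4], [499.8, 293.0], [739.7, 268.1]]
tip [325.30093974 284.09596996]
power key top [[322.69730579 310.29420183]] depth5 [[322.79839571 304.53072977]]
0.0028 [[248.3, 240.8], [491.1, 240.6], [502.6, 296.0], [745.5, 270.3]]
tip [325.30093974 284.09596996]
power key top [[322.65853054 313.67204735]] depth5 [[322.76244641 307.71287962]]
ov_15.07.png
s2.png
s3.png
s4.png
s5.png
s7.png
s8.png
s9.png
side0.png
sidec.png
t5.png
top0.png
top0c.png
w1.png
w10.png
w11.png
w11c.png
w2.png
w6.png
w6o.png
w8.png
w9.png
w9c.png
```

View pics/ov_15.07.png

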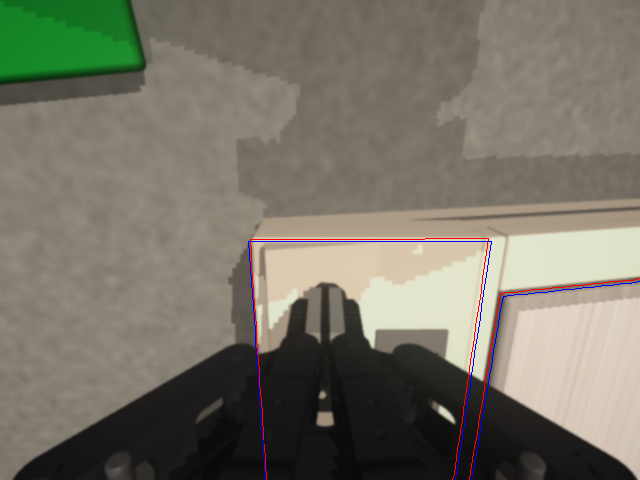

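The image doesn't settle it. The force during the rigid part leans toward -x, which suggests the back of the broad tip meets something behind the key. I'll assume the keys were only partly pressed and redo the sequence. This time the tool gets an extra 0.25 rad of tilt, so only its front edge bears on the key. First I'll lift off.

Call:
play_rows(plan="0 0 0 -0.5 0 0 0;0 0 0 -1.5 0 0 0;0 0 0 -2.6 0 0 0;0 0 0 -2.6 0 0 0;0 0 0 -2.6 0 0 0")

```text
clock: 15.48
position: [0.4701, -0.0516, 0.0905]
orientation: [0.074, 0.741, 0.665, 0.066]
contact_force: [0.9, -0.9, -0.1]
gripper_width: -0.0001
```

```bash
cat > k2.py <<'E'
from h import *
import sys
np.set_printoptions(suppress=True,precision=3)
th=.1972;ex=.25
n=np.array([-np.sin(th),0,np.cos(th)]);t=np.array([np.cos(th),0,np.sin(th)])
tz=-np.array([-np.sin(th+ex),0,np.cos(th+ex)])
i=int(sys.argv[1]);hgt=float(sys.argv[2]);off=float(sys.argv[3]) if len(sys.argv)>3 else .008
l=np.array(KEYS[i])+[.001,.0007,0]+t*off+n*hgt-tz*.011
r,X=shift(l,-th-ex);print(r,X);s=get_state();print(s['clock'],s['position'],s['contact_force'].round(1))
# unit step into panel in tool frame
R=Ro.from_quat(s['orientation'],scalar_first=True).as_matrix();S=Ro.from_euler("z",np.load('pose.npy')[2]).as_matrix()
print('into-panel in tool',R.T@S@-n)
E
python3 k2.py 0 .02; python3 ov.py
```

```text
[-0.045  0.442  0.228 -0.248  0.001 -0.001] [ 0.475 -0.053  0.089]
15.4833 [ 0.47  -0.052  0.09 ] [ 0.9 -0.9 -0.1]
into-panel in tool [ 0.001 -0.002  1.   ]
[ 0.47007885 -0.05156506  0.0904557 ] [ 0.46964863 -0.05144899  0.08973385] [ 0.3 -0.2  0.6] [ 0.016  0.089 -0.022] 15.5333
0 [[259.5, 222.4], [467.5, 222.0], [478.7, 270.9], [695.4, 251.1]]
tip [325.30088212 284.09584412]
power key top [[323.22044132 285.00500085]] depth5 [[323.28743194 280.60043507]]
0.0028 [[258.5, 224.0], [469.6, 223.7], [480.9, 273.1], [700.0, 252.9]]
tip [325.30088212 284.09584412]
power key top [[323.19445776 287.57062185]] depth5 [[323.26309329 283.03569876]]
```

Call:
play_rows(plan="0 0 0.2 0 -0.12 0 0;0 0 0.4 0.1 -0.248 0 0;0 0 0.4 0.2 -0.248 0 0;0 0 0.4 0.2 -0.248 0 0;0 0 0.4 0.2 -0.248 0 0")

```text
clock: 15.95
position: [0.4749, -0.0522, 0.0896]
orientation: [0.165, 0.726, 0.651, 0.147]
contact_force: [-0.1, 0.2, -0.4]
gripper_width: -0.0003
```

```bash
python3 k2.py 0 0.003;  python3 -c "
from h import *
cv2.imwrite('pics/w12.png',capture('wrist')[:,:,::-1])
cv2.imwrite('pics/s12.png',cv2.resize(capture('side')[150:270,280:440,::-1],None,fx=5,fy=5,interpolation=2))"
```

```text
[-0.03  -0.447  1.69  -0.002  0.001 -0.001] [ 0.478 -0.053  0.072]
15.95 [ 0.475 -0.052  0.09 ] [-0.1  0.2 -0.4]
into-panel in tool [ 0.001 -0.246  0.969]
```

View pics/s12.png

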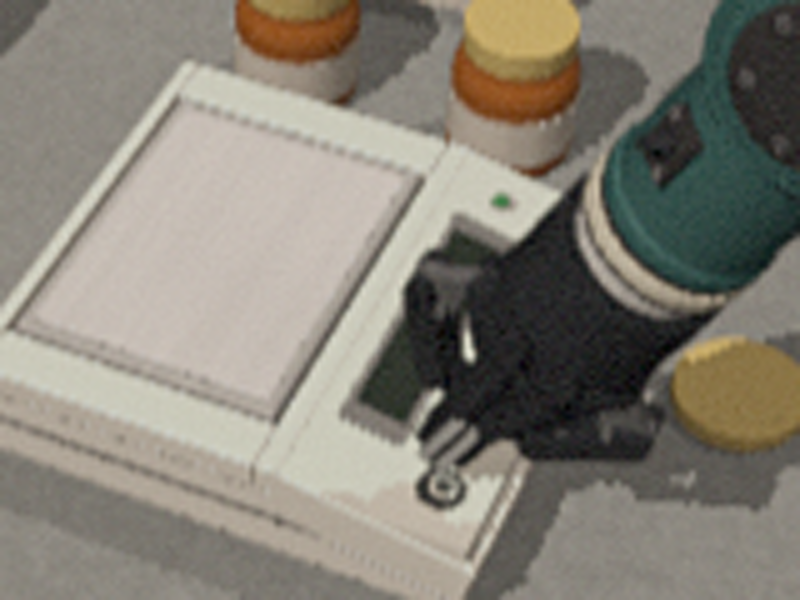

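View pics/w12.png

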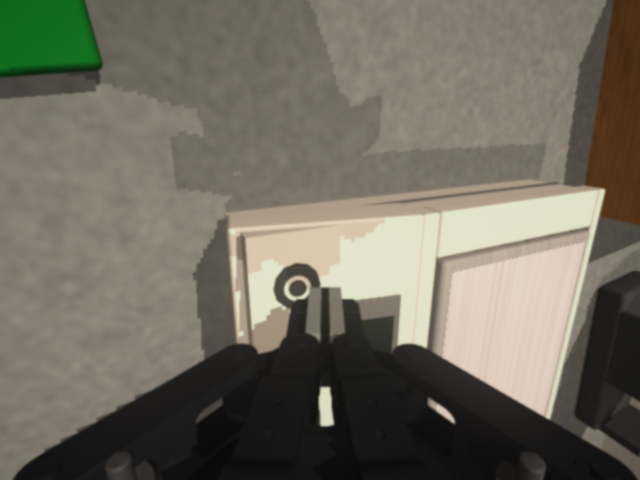

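The key at (297,288) is just ahead of the front pad edge, and the tool is tilted as intended. I'll press slowly along the panel's normal.

Call:
play_rows(plan="0 0 -0.2 0.8 0 0 0;0 0 -0.35 1.3 0 0 0;0 0 -0.4 1.5 0 0 0;0 0 -0.4 1.5 0 0 0;0 0 -0.4 1.5 0 0 0")

```text
clock: 16.47
position: [0.477, -0.0522, 0.0731]
orientation: [0.164, 0.726, 0.651, 0.147]
contact_force: [-0.1, -0.2, -0.6]
gripper_width: -0.0002
```

Call:
play_rows(plan="0 0 -0.05 0.2 0 0 0;0 0 -0.05 0.2 0 0 0;0 0 -0.05 0.2 0 0 0")

```text
clock: 16.72
position: [0.4774, -0.0523, 0.0717]
orientation: [0.165, 0.726, 0.651, 0.148]
contact_force: [0.2, 0.7, -0.5]
gripper_width: -0.0001
```

Call:
play_rows(plan="0 0 -0.025 0.1 0 0 0;0 0 -0.025 0.1 0 0 0;0 0 -0.025 0.1 0 0 0")

```text
clock: 16.97
position: [0.4778, -0.0524, 0.071]
orientation: [0.165, 0.726, 0.651, 0.148]
contact_force: [-0.3, 0.2, 0.8]
gripper_width: -0.0006
```

Call:
play_rows(plan="0 0 -0.025 0.1 0 0 0;0 0 -0.025 0.1 0 0 0;0 0 -0.025 0.1 0 0 0")

```text
clock: 17.22
position: [0.4781, -0.0524, 0.0699]
orientation: [0.165, 0.726, 0.651, 0.148]
contact_force: [0.2, 0.1, 2.1]
gripper_width: 0.0004
```

Call:
play_rows(plan="0 0 -0.025 0.1 0 0 0;0 0 -0.025 0.1 0 0 0;0 0 -0.025 0.1 0 0 0")

```text
clock: 17.47
position: [0.4783, -0.0524, 0.0689]
orientation: [0.165, 0.726, 0.651, 0.148]
contact_force: [-0.8, -0.4, 3.0]
gripper_width: 0.0003
```

Call:
play_rows(plan="0 0 -0.025 0.1 0 0 0;0 0 -0.025 0.1 0 0 0;0 0 -0.025 0.1 0 0 0")

```text
clock: 17.72
position: [0.4785, -0.0524, 0.0678]
orientation: [0.165, 0.726, 0.651, 0.148]
contact_force: [-1.0, -0.2, 3.2]
gripper_width: -0.0002
```

```bash
python3 k2.py 0 0
```

```text
[-0.048  0.097 -0.139 -0.001  0.001 -0.001] [ 0.479 -0.053  0.069]
17.7167 [ 0.478 -0.052  0.068] [-1.  -0.2  3.2]
into-panel in tool [ 0.    -0.247  0.969]
```

Already past 3 mm of travel and still soft, so the earlier presses were indeed blocked short. Continuing.

Call:
play_rows(plan="0 0 -0.025 0.1 0 0 0;0 0 -0.025 0.1 0 0 0;0 0 -0.025 0.1 0 0 0")

```text
clock: 17.97
position: [0.4786, -0.0525, 0.0674]
orientation: [0.165, 0.726, 0.651, 0.148]
contact_force: [-4.9, 0.8, 8.7]
gripper_width: -0.0003
```

Call:
play_rows(plan="0 0 -0.025 0.1 0 0 0;0 0 -0.025 0.1 0 0 0;0 0 -0.025 0.1 0 0 0")

```text
clock: 18.22
position: [0.4788, -0.0525, 0.0673]
orientation: [0.165, 0.726, 0.652, 0.148]
contact_force: [-10.1, 2.3, 14.6]
gripper_width: -0.0002
```

Call:
play_rows(plan="0 0 -0.025 0.1 0 0 0;0 0 -0.025 0.1 0 0 0;0 0 -0.025 0.1 0 0 0")

```text
clock: 18.47
position: [0.4797, -0.0526, 0.0672]
orientation: [0.166, 0.725, 0.651, 0.148]
contact_force: [-11.3, 0.4, 17.0]
gripper_width: 0.0002
```

```bash
python3 k2.py 0 0
```

```text
[-0.044  0.016 -0.249  0.001  0.001 -0.   ] [ 0.479 -0.053  0.069]
18.4667 [ 0.48  -0.053  0.067] [-11.3   0.4  17. ]
into-panel in tool [ 0.001 -0.249  0.969]
```

```bash
python3 ov.py; python3 -c "
from h import *
s=get_state();R=Ro.from_quat(s['orientation'],scalar_first=True).as_matrix()
print(R.T@s['contact_force'],R.T@s['moment'],s['joints'],s['tau'])
cv2.imwrite('pics/s13.png',cv2.resize(capture('side')[180:270,320:440,::-1],None,fx=6,fy=6,interpolation=2))
a=cv2.imread('pics/ov_18.52.png') 
"; ls pics/ov*
```

```text
[ 0.47965533 -0.05260925  0.06716806] [ 0.47967357 -0.05260735  0.06719499] [-10.5   2.1  16.9] [0.13  0.827 0.017] 18.5167
0 [[226.1, 246.6], [451.6, 227.7], [461.0, 276.5], [621.9, 236.8]]
tip [325.48817011 284.03660543]
power key top [[307.47812366 312.62106524]] depth5 [[305.19178913 306.88644818]]
0.0028 [[224.2, 249.1], [453.6, 229.5], [463.0, 278.9], [625.2, 238.2]]
tip [325.48817011 284.03660543]
power key top [[307.17520578 316.08387861]] depth5 [[304.8592413 310.1519763]]
[  0.91475981  -2.28726301 -19.84210981] [0.83582339 0.04432223 0.00161916] [-0.27348054 -0.24514972  2.10332778  0.09537979  0.84233279 -0.2136793 ] [-1.92664289e-01 -1.20974591e+01 -2.57692552e+01  3.67692355e-01
 -2.92104229e+00 -2.55179140e-03]
pics/ov_15.07.png
pics/ov_15.53.png
pics/ov_18.52.png
```

View pics/s13.png

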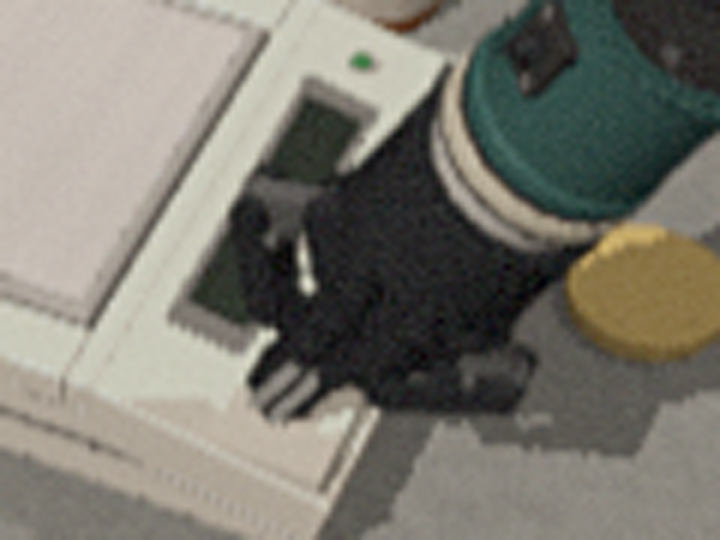

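```bash
python3 -c "
import cv2,numpy as np
a=np.load('w_18.52.npz')['im'];
import glob
b=cv2.imread('pics/w12.png')
f=lambda a:cv2.resize(a[200:340,200:340],None,fx=2.8,fy=4.2,interpolation=2) if 0 else cv2.resize(a[200:340,220:350],None,fx=3,fy=3*1,interpolation=2)
d=np.load('w_18.52.npz'); c=capture=None
cv2.imwrite('pics/cmp.png',np.hstack([f(b),f(a)]))"
```

```text
(no output)
```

View pics/cmp.png

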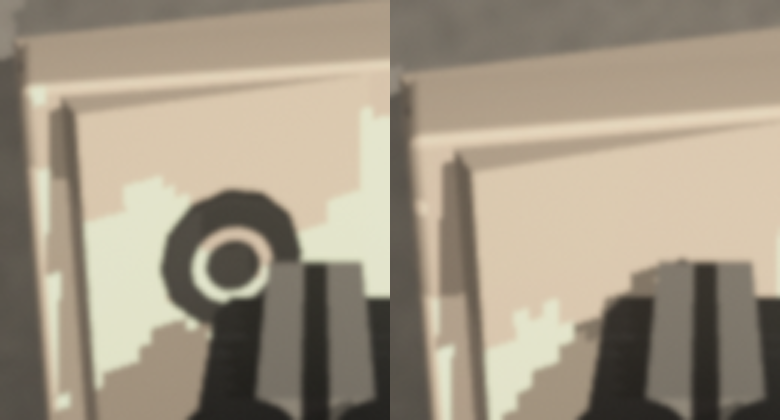

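```bash
python3 -c "
from h import *
p=camera_params('wrist');pose=np.load('pose.npy')+[.001,.0008,0]
def pj(pos,q,L,d=0):
    T=np.eye(4);T[:3,:3]=Ro.from_quat(q,scalar_first=True).as_matrix();T[:3,3]=pos;C=T@p['tool_from_camera']
    c=(w(pose,L)-C[:3,3])@C[:3,:3];u=c@p['K'].T;return (u[:,:2]/u[:,2:]).round(1).tolist()
print('w12',pj([.4749,-.0522,.0896],[.165,.726,.651,.147],[KEYS[0],[-.13,.12,.044],[-.03,.12,.064]]))
print('w9',pj([.4545,-.1424,.0987],[.073,.742,.663,.066],KEYS))
print('w10',pj([.448,-.2313,.0994],[.073,.742,.664,.066],KEYS))
"
python3 k2.py 0 0
```

```text
w12 [[298.5, 288.5], [226.8, 229.5], [427.7, 214.6]]
w9 [[331.5, 86.5], [331.4, 187.5], [331.4, 273.5], [331.4, 347.6], [331.4, 414.8]]
w10 [[323.8, -175.9], [324.3, -31.0], [324.8, 88.8], [325.2, 189.4], [325.5, 278.6]]
[-0.045  0.016 -0.25   0.001  0.001 -0.   ] [ 0.479 -0.053  0.069]
18.5667 [ 0.48  -0.053  0.067] [-11.6   1.1  16.4]
into-panel in tool [ 0.001 -0.249  0.969]
```

```bash
python3 -c "
import cv2,numpy as np
from h import *
a=np.load('w_18.52.npz')['im'];raw=cv2.imread('pics/ov_18.52.png')
# fresh unmarked
im=capture('wrist')[:,:,::-1]
np.save('press.npy',im)
cv2.imwrite('pics/z.png',cv2.resize(im[270:340,270:360],None,fx=8,fy=8,interpolation=1))
print(get_state()['clock'])"
```

```text
18.6167
```

View pics/z.png

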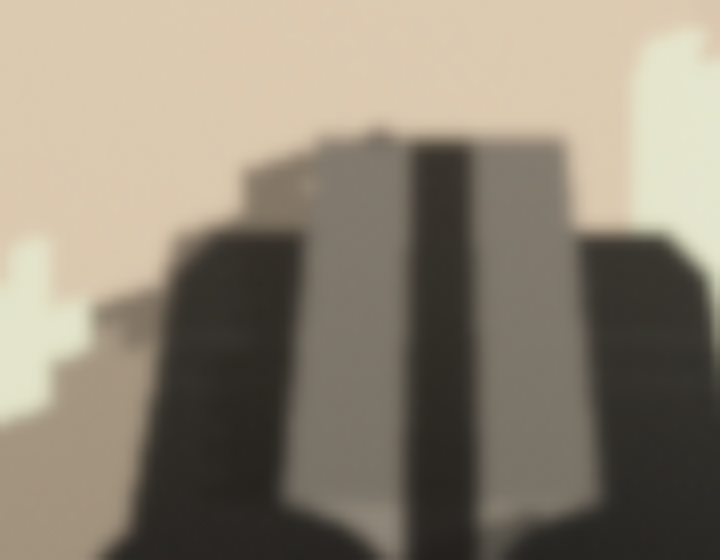

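The pressed key isn't visible beside the finger where I'd expect it. I'll release and look.

Call:
play_rows(plan="0 0 0.05 -0.2 0 0 0;0 0 0.15 -0.6 0 0 0;0 0 0.3 -1.2 0 0 0;0 0 0.5 -2.0 0 0 0;0 0 0.5 -2.0 0 0 0;0 0 0.5 -2.0 0 0 0")

```text
clock: 19.12
position: [0.4748, -0.052, 0.0851]
orientation: [0.165, 0.726, 0.651, 0.148]
contact_force: [-0.7, 0.2, 0.6]
gripper_width: 0.0003
```

```bash
python3 -c "
from h import *
s=get_state();im=capture('wrist')[:,:,::-1]
cv2.imwrite('pics/w14.png',cv2.resize(im[190:340,210:410],None,fx=4,fy=4,interpolation=2));print(s['position'],s['orientation'],s['clock'],s['contact_force'])
cv2.imwrite('pics/s14.png',cv2.resize(capture('side')[150:270,280:440,::-1],None,fx=5,fy=5,interpolation=2))"
```

```text
[ 0.47480937 -0.05202542  0.08513355] [0.16486108 0.72574946 0.65134721 0.14783557] 19.1167 [-0.72213833  0.17166674  0.57031339]
```

View pics/w14.png

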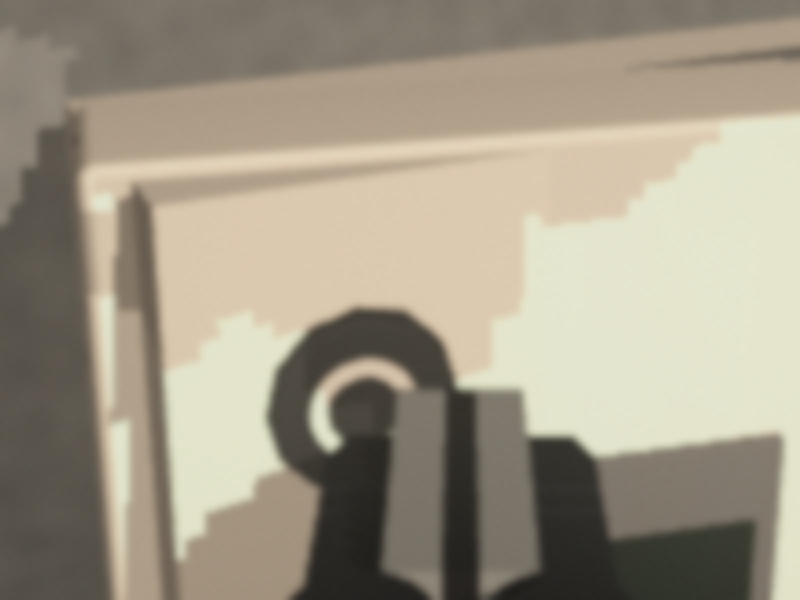

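View pics/s14.png

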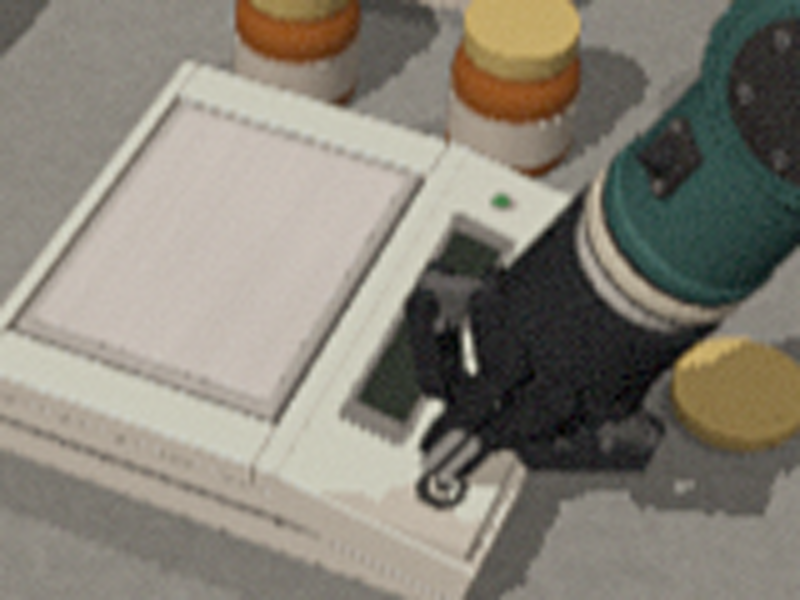

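The key is up again, and it clearly sits only about 3 mm proud of the visible panel plate. My 22 × 29 mm tip was bridging onto the plate around it. So I need a corner contact inside the key outline. I'll lean the tool 0.35 rad sideways as well, so that one pad corner leads.

```bash
cat > k3.py <<'E'
from h import *
import sys
np.set_printoptions(suppress=True,precision=3)
th=.1972;ex=.25;phi=-.35
corner=np.array([.011,-.008,.011])
i=int(sys.argv[1]);hgt=float(sys.argv[2])
pose=np.load('pose.npy')+[.001,.0008,0]
S=Ro.from_euler("z",pose[2]).as_matrix()
T=np.array([[0,1,0],[1,0,0],[0,0,-1.]])
R1=S@Ro.from_euler("y",-th-ex).as_matrix()@T@Ro.from_rotvec([0,phi,0]).as_matrix()
n=S@np.array([-np.sin(th),0,np.cos(th)])
tip=w(pose,[KEYS[i]])[0]+n*hgt
X=tip-R1@corner
s=get_state();R0=Ro.from_quat(s['orientation'],scalar_first=True).as_matrix();p0=s['position']
print('row',R0.T@(X-p0)*100,Ro.from_matrix(R0.T@R1).as_rotvec())
print('hgt now',(p0+R0@corner-w(pose,[KEYS[i]])[0])@np.c_[n,S[:,1]]*1e3,'mm (normal, y)',s['clock'],s['position'],s['contact_force'].round(1),'Fn',s['contact_force']@n)
print('into-panel',R0.T@-n,'toward -y scale',R0.T@-S[:,1])
for c in ([.011,-.0145,.011],[.011,.0145,.011],[-.011,-.0145,.011],[.011,-.006,.011]): print(c,((X+R1@np.array(c))-tip)@n*1e3)
E
python3 k3.py 0 .015
```

```text
row [-0.692  0.143 -0.444] [-0.002 -0.35  -0.001]
hgt now [13.364 11.359] mm (normal, y) 19.2167 [ 0.474 -0.052  0.084] [-0.5  0.4 -0.2] Fn -0.09313629432181782
into-panel [ 0.    -0.245  0.969] toward -y scale [-1.     0.001  0.   ]
[0.011, -0.0145, 0.011] -1.6081257351543923
[0.011, 0.0145, 0.011] 5.566589083226765
[-0.011, -0.0145, 0.011] 5.701109055306103
[0.011, -0.006, 0.011] 0.49480791850905137
```

Call:
play_rows(plan="0 -0.2 0.1 -0.4 0 -0.12 0;0 -0.5 0.1 -0.45 0 -0.24 0;0 -0.7 0.1 -0.45 0 -0.35 0;0 -0.7 0.1 -0.45 0 -0.35 0;0 -0.7 0.1 -0.45 0 -0.35 0")

```text
clock: 19.63
position: [0.4728, -0.057, 0.0879]
orientation: [0.275, 0.739, 0.615, 0.018]
contact_force: [-0.3, 0.1, -1.2]
gripper_width: -0.0001
```

```bash
python3 k3.py 0 .003; python3 -c "
from h import *
im=capture('wrist')[:,:,::-1]
cv2.imwrite('pics/w15.png',im)"
```

```text
row [ 0.215 -0.209  1.081] [-0.003  0.     0.004]
hgt now [14.083  1.665] mm (normal, y) 19.6333 [ 0.473 -0.057  0.088] [-0.3  0.1 -1.2] Fn -1.1626798806619922
into-panel [ 0.333 -0.244  0.911] toward -y scale [-0.939 -0.003  0.343]
[0.011, -0.0145, 0.011] -1.608125735154399
[0.011, 0.0145, 0.011] 5.566589083226765
[-0.011, -0.0145, 0.011] 5.701109055306103
[0.011, -0.006, 0.011] 0.49480791850905137
```

View pics/w15.png

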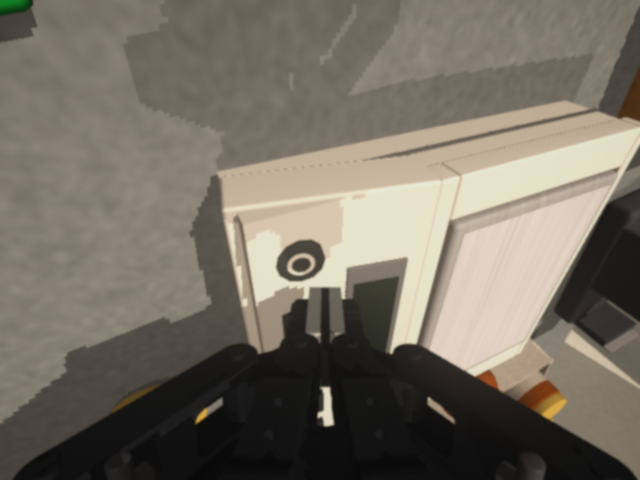

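Corner posture reached, with the key at (300,263) just beyond the pad. Pressing along the panel's normal in steps.

Call:
play_rows(plan="0 0.1 -0.1 0.5 0 0 0;0 0.2 -0.2 0.9 0 0 0;0 0.2 -0.2 1.0 0 0 0;0 0.2 -0.2 1.0 0 0 0;0 0.2 -0.2 1.0 0 0 0")

```text
clock: 20.1
position: [0.4752, -0.0614, 0.0792]
orientation: [0.275, 0.741, 0.612, 0.019]
contact_force: [0.6, -0.4, 0.1]
gripper_width: 0.0001
```

Call:
play_rows(plan="0 0.03 -0.025 0.1 0 0 0;0 0.065 -0.05 0.2 0 0 0;0 0.1 -0.07 0.3 0 0 0;0 0.1 -0.07 0.3 0 0 0")

```text
clock: 20.43
position: [0.476, -0.0609, 0.0759]
orientation: [0.275, 0.74, 0.613, 0.019]
contact_force: [-0.3, 1.1, 0.1]
gripper_width: -0.0
```

Call:
play_rows(plan="0 0.035 -0.025 0.1 0 0 0;0 0.035 -0.025 0.1 0 0 0;0 0.035 -0.025 0.1 0 0 0")

```text
clock: 20.68
position: [0.4763, -0.0608, 0.075]
orientation: [0.275, 0.74, 0.613, 0.019]
contact_force: [0.5, 0.2, 0.1]
gripper_width: -0.0
```

Call:
play_rows(plan="0 0.035 -0.025 0.1 0 0 0;0 0.035 -0.025 0.1 0 0 0;0 0.035 -0.025 0.1 0 0 0")

```text
clock: 20.93
position: [0.4765, -0.0609, 0.0739]
orientation: [0.275, 0.74, 0.613, 0.019]
contact_force: [0.1, 0.7, 0.5]
gripper_width: 0.0002
```

Call:
play_rows(plan="0 0.035 -0.025 0.1 0 0 0;0 0.035 -0.025 0.1 0 0 0;0 0.035 -0.025 0.1 0 0 0")

```text
clock: 21.18
position: [0.4768, -0.061, 0.0729]
orientation: [0.276, 0.74, 0.613, 0.019]
contact_force: [0.8, -0.0, 0.8]
gripper_width: -0.0002
```

```bash
python3 k3.py 0 0|head -2
```

```text
row [ 0.116 -0.038 -0.209] [-0.001  0.001 -0.001]
hgt now [-1.419 -1.812] mm (normal, y) 21.1833 [ 0.477 -0.061  0.073] [ 0.8 -0.   0.8] Fn 0.6293362896286308
```

Call:
play_rows(plan="0 0.07 -0.025 0.1 0 0 0;0 0.07 -0.025 0.1 0 0 0;0 0.07 -0.025 0.1 0 0 0")

```text
clock: 21.43
position: [0.4771, -0.0608, 0.072]
orientation: [0.276, 0.74, 0.613, 0.019]
contact_force: [-0.8, -0.3, 2.4]
gripper_width: 0.0
```

Call:
play_rows(plan="0 0.035 -0.025 0.1 0 0 0;0 0.035 -0.025 0.1 0 0 0;0 0.035 -0.025 0.1 0 0 0")

```text
clock: 21.68
position: [0.4774, -0.0608, 0.0709]
orientation: [0.276, 0.74, 0.613, 0.019]
contact_force: [-1.1, -1.2, 2.2]
gripper_width: -0.0003
```

Call:
play_rows(plan="0 0.035 -0.025 0.1 0 0 0;0 0.035 -0.025 0.1 0 0 0;0 0.035 -0.025 0.1 0 0 0")

```text
clock: 21.93
position: [0.4776, -0.0608, 0.0698]
orientation: [0.276, 0.74, 0.613, 0.019]
contact_force: [-1.4, -1.5, 2.9]
gripper_width: 0.0002
```

Call:
play_rows(plan="0 0.035 -0.025 0.1 0 0 0;0 0.035 -0.025 0.1 0 0 0;0 0.035 -0.025 0.1 0 0 0")

```text
clock: 22.18
position: [0.4778, -0.0609, 0.069]
orientation: [0.276, 0.74, 0.613, 0.019]
contact_force: [-2.9, -0.1, 4.1]
gripper_width: 0.0
```

Call:
play_rows(plan="0 0.035 -0.025 0.1 0 0 0;0 0.035 -0.025 0.1 0 0 0;0 0.035 -0.025 0.1 0 0 0")

```text
clock: 22.43
position: [0.478, -0.0609, 0.0685]
orientation: [0.276, 0.741, 0.613, 0.019]
contact_force: [-6.6, 1.2, 9.7]
gripper_width: -0.0003
```

```bash
python3 k3.py 0 0|head -2;python3 -c "
from h import *
im=capture('wrist')[:,:,::-1]
cv2.imwrite('pics/w16.png',cv2.resize(im[190:340,210:410],None,fx=4,fy=4,interpolation=2))"
```

```text
row [-0.052  0.042 -0.626] [-0.001  0.001 -0.001]
hgt now [-5.978 -1.673] mm (normal, y) 22.4333 [ 0.478 -0.061  0.069] [-6.6  1.2  9.7] Fn 10.855245194623963
```

View pics/w16.png

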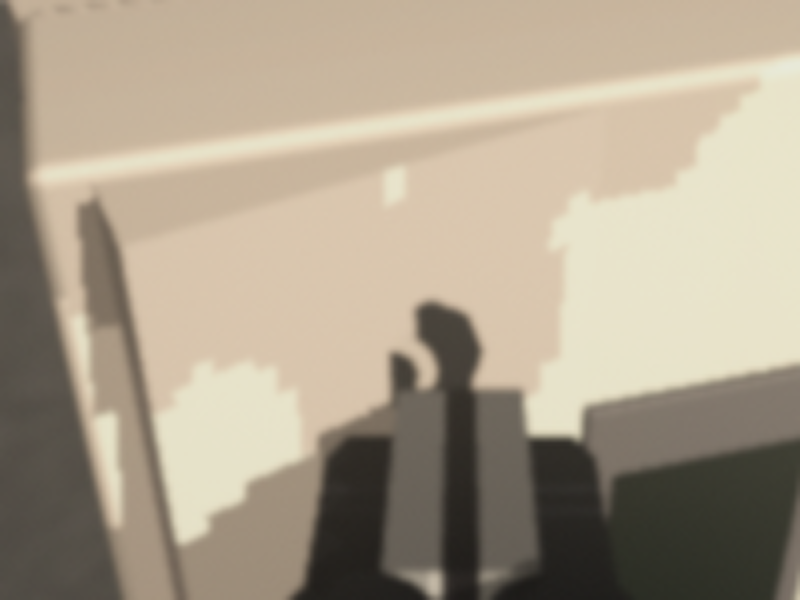

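This shows it well. The key is sunk so that its front half is below the visible plate, with only the back right of the ring showing at (450,340). Travel since contact is about 4.3 mm, and rigid now. I'll press slightly harder to be sure, then release.

Call:
play_rows(plan="0 0.035 -0.025 0.1 0 0 0;0 0.07 -0.05 0.2 0 0 0;0 0.07 -0.05 0.2 0 0 0;0 0.07 -0.05 0.2 0 0 0")

```text
clock: 22.82
position: [0.4796, -0.0613, 0.0682]
orientation: [0.277, 0.74, 0.612, 0.02]
contact_force: [-9.3, 1.8, 15.6]
gripper_width: -0.0
```

```bash
python3 k3.py 0 0|head -2;python3 -c "
from h import *
im=capture('wrist')[:,:,::-1]
cv2.imwrite('pics/w17.png',cv2.resize(im[240:300,290:350],None,fx=8,fy=8,interpolation=2))"
```

```text
row [-0.069 -0.089 -0.723] [ 0.002  0.002 -0.001]
hgt now [-6.601 -1.866] mm (normal, y) 22.8167 [ 0.48  -0.061  0.068] [-9.3  1.8 15.6] Fn 17.129425270523303
```

View pics/w17.png

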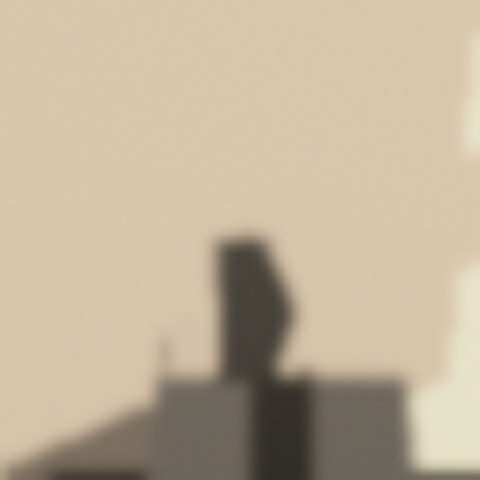

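The key sank further, to about 5.2 mm since contact, so power is home. I also see that the plate is relatively higher on the front side of the keys. A posture with the back corner lowest should therefore work better. I'll release and re-pose, repeating power with it for certainty.

Call:
play_rows(plan="0 -0.17 0.12 -0.45 0 0 0;0 -0.5 0.36 -1.35 0 0 0;0 -0.83 0.6 -2.3 0 0 0;0 -0.83 0.6 -2.3 0 0 0;0 -0.83 0.6 -2.3 0 0 0")

```text
clock: 23.28
position: [0.4737, -0.0601, 0.0908]
orientation: [0.276, 0.74, 0.613, 0.02]
contact_force: [0.3, 0.6, -1.6]
gripper_width: 0.0002
```

```bash
sed -e 's/ex=.25/ex=-.3/' -e 's/-.008,.011\])/.008,.011])/' k3.py > k4.py; python3 k4.py 0 .015
```

```text
row [ 0.091 -0.898 -0.112] [ 0.517 -0.    -0.19 ]
hgt now [20.667 -1.258] mm (normal, y) 23.2833 [ 0.474 -0.06   0.091] [ 0.3  0.6 -1.6] Fn -1.5941079527140722
into-panel [ 0.332 -0.248  0.91 ] toward -y scale [-0.939  0.001  0.343]
[0.011, -0.0145, 0.011] 6.649204649880149
[0.011, 0.0145, 0.011] -1.9208813432987126
[-0.011, -0.0145, 0.011] 13.856025974954036
[0.011, -0.006, 0.011] 4.137282893258771
```

Call:
play_rows(plan="0 0 -0.2 -0.3 0.11 0 -0.04;0 0 -0.4 -0.3 0.22 0 -0.08;0 0 -0.6 -0.2 0.33 0 -0.12;0 0.1 -0.8 -0.1 0.44 0 -0.16;0 0.1 -0.9 -0.1 0.517 0 -0.19;0 0.1 -0.9 -0.1 0.517 0 -0.19;0 0.1 -0.9 -0.1 0.517 0 -0.19")

```text
clock: 23.87
position: [0.4653, -0.0581, 0.0854]
orientation: [0.078, 0.725, 0.664, -0.164]
contact_force: [0.2, -0.1, -0.8]
gripper_width: 0.0001
```

```bash
python3 k4.py 0 .002|head -3;python3 -c "
from h import *
im=capture('wrist')[:,:,::-1]
cv2.imwrite('pics/w18.png',im)"
```

```text
row [0.371 0.38  0.952] [-0.003  0.     0.001]
hgt now [12.867 -0.228] mm (normal, y) 23.8667 [ 0.465 -0.058  0.085] [ 0.2 -0.1 -0.8] Fn -0.8387464937663015
into-panel [0.328 0.298 0.896] toward -y scale [-0.939  0.001  0.343]
```

View pics/w18.png

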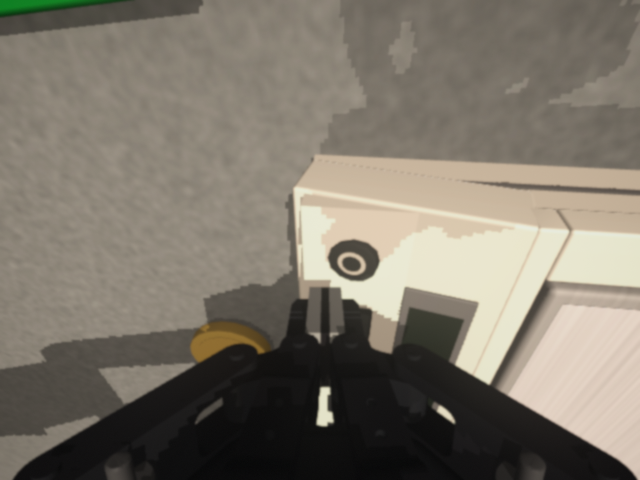

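Call:
play_rows(plan="0 0.2 0.2 0.5 0 0 0;0 0.37 0.38 0.9 0 0 0;0 0.4 0.41 1.0 0 0 0;0 0.4 0.41 1.05 0 0 0;0 0.4 0.41 1.05 0 0 0")

```text
clock: 24.33
position: [0.4676, -0.0582, 0.075]
orientation: [0.078, 0.725, 0.664, -0.164]
contact_force: [1.2, 0.4, 0.5]
gripper_width: -0.0001
```

Call:
play_rows(plan="0 0.033 0.03 0.09 0 0 0;0 0.033 0.03 0.09 0 0 0;0 0.033 0.03 0.09 0 0 0")

```text
clock: 24.58
position: [0.4683, -0.0583, 0.0743]
orientation: [0.078, 0.725, 0.664, -0.164]
contact_force: [0.3, -0.1, 0.5]
gripper_width: 0.0
```

Call:
play_rows(plan="0 0.033 0.03 0.09 0 0 0;0 0.033 0.03 0.09 0 0 0;0 0.033 0.03 0.09 0 0 0")

```text
clock: 24.83
position: [0.4685, -0.0583, 0.0731]
orientation: [0.078, 0.725, 0.664, -0.164]
contact_force: [-0.3, -0.4, -0.0]
gripper_width: 0.0
```

Call:
play_rows(plan="0 0.033 0.03 0.09 0 0 0;0 0.066 0.06 0.18 0 0 0;0 0.066 0.06 0.18 0 0 0;0 0.066 0.06 0.18 0 0 0")

```text
clock: 25.17
position: [0.4689, -0.0584, 0.0713]
orientation: [0.078, 0.725, 0.664, -0.164]
contact_force: [0.3, -0.3, 1.3]
gripper_width: 0.0002
```

```bash
python3 k4.py 0 0|head -2
```

```text
row [-0.047 -0.075 -0.145] [-0.002  0.     0.001]
hgt now [-1.687 -0.061] mm (normal, y) 25.1667 [ 0.469 -0.058  0.071] [ 0.3 -0.3  1.3] Fn 1.1897321027463248
```

Call:
play_rows(plan="0 0.033 0.03 0.09 0 0 0;0 0.066 0.06 0.18 0 0 0;0 0.066 0.06 0.18 0 0 0;0 0.066 0.06 0.18 0 0 0")

```text
clock: 25.5
position: [0.4693, -0.0584, 0.0694]
orientation: [0.078, 0.725, 0.664, -0.164]
contact_force: [-0.1, 0.2, 1.5]
gripper_width: 0.0001
```

Call:
play_rows(plan="0 0.033 0.03 0.09 0 0 0;0 0.033 0.03 0.09 0 0 0;0 0.033 0.03 0.09 0 0 0")

```text
clock: 25.75
position: [0.4695, -0.0584, 0.0685]
orientation: [0.078, 0.725, 0.664, -0.164]
contact_force: [-0.2, 1.0, 3.7]
gripper_width: 0.0001
```

Call:
play_rows(plan="0 0.033 0.03 0.09 0 0 0;0 0.033 0.03 0.09 0 0 0;0 0.033 0.03 0.09 0 0 0")

```text
clock: 26.0
position: [0.4697, -0.0585, 0.0681]
orientation: [0.078, 0.725, 0.664, -0.164]
contact_force: [-1.4, 0.9, 7.0]
gripper_width: -0.0003
```

Call:
play_rows(plan="0 0.033 0.03 0.09 0 0 0;0 0.033 0.03 0.09 0 0 0;0 0.033 0.03 0.09 0 0 0")

```text
clock: 26.25
position: [0.4698, -0.0585, 0.0679]
orientation: [0.078, 0.726, 0.664, -0.164]
contact_force: [-3.3, 0.6, 10.3]
gripper_width: -0.0001
```

Call:
play_rows(plan="0 0.033 0.03 0.09 0 0 0;0 0.066 0.06 0.18 0 0 0;0 0.066 0.06 0.18 0 0 0")

```text
clock: 26.5
position: [0.4699, -0.0585, 0.0677]
orientation: [0.078, 0.726, 0.663, -0.165]
contact_force: [-6.0, 4.2, 18.0]
gripper_width: 0.0002
```

```bash
python3 k4.py 0 0|head -2;python3 -c "
from h import *
im=capture('wrist')[:,:,::-1]
cv2.imwrite('pics/w19.png',cv2.resize(im[190:340,240:440],None,fx=4,fy=4,interpolation=2))"
```

```text
row [-0.161 -0.214 -0.473] [-0.003  0.002 -0.001]
hgt now [-5.43  -0.161] mm (normal, y) 26.5 [ 0.47  -0.059  0.068] [-6.   4.2 18. ] Fn 18.94518026229642
```

View pics/w19.png

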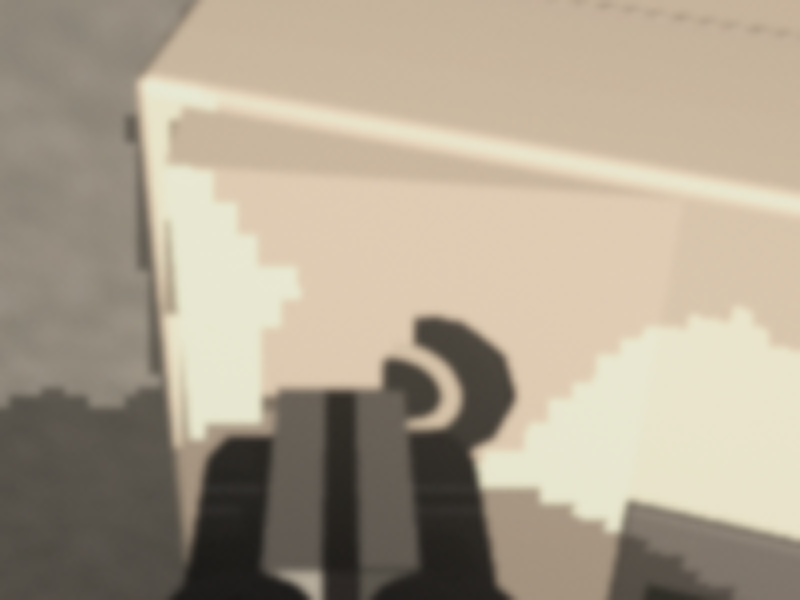

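The set of stops now makes sense. They all fit a horizontal floor at z ≈ 0.054 around the keys, which caught whichever part of the tip hung below it in front. The corner presses got power about 4 to 5 mm down. The clean way is a vertical tool over the back half of the key, where the key top stays above that floor even when fully down. I'll re-pose vertical and redo power, then two, then zero.

Call:
play_rows(plan="0 -0.15 -0.15 -0.4 0 0 0;0 -0.4 -0.4 -1.2 0 0 0;0 -0.75 -0.7 -2.1 0 0 0;0 -0.75 -0.7 -2.1 0 0 0;0 -0.75 -0.7 -2.1 0 0 0")

```text
clock: 26.97
position: [0.466, -0.0578, 0.0877]
orientation: [0.078, 0.726, 0.664, -0.163]
contact_force: [0.0, 0.1, 0.7]
gripper_width: 0.0
```

```bash
cat > k5.py <<'E'
from h import *
import sys
np.set_printoptions(suppress=True,precision=3)
i=int(sys.argv[1]);z=float(sys.argv[2])
l=np.array(KEYS[i])+[.001+.004,.0008,0];l[2]=z+.011
r,X=shift(l,0);print(r,X);s=get_state();print('tip z',s['position'][2]-.011,s['clock'],s['position'],s['contact_force'].round(1))
E
python3 k5.py 0 .070
```

```text
[ 0.769  1.36   0.282 -0.102  0.35   0.018] [ 0.48  -0.053  0.081]
tip z 0.07665955373442582 26.9667 [ 0.466 -0.058  0.088] [0.  0.1 0.7]
```

Call:
play_rows(plan="0 0.2 0.4 -0.2 -0.04 0.12 0;0 0.5 0.9 0 -0.07 0.24 0.01;0 0.77 1.36 0.1 -0.102 0.35 0.018;0 0.77 1.36 0.28 -0.102 0.35 0.018;0 0.77 1.36 0.28 -0.102 0.35 0.018;0 0.77 1.36 0.28 -0.102 0.35 0.018")

```text
clock: 27.47
position: [0.4785, -0.0529, 0.0797]
orientation: [-0.001, 0.744, 0.668, -0.002]
contact_force: [-0.5, 0.6, -0.0]
gripper_width: -0.0002
```

```bash
python3 k5.py 0 .061
```

```text
[ 0.004  0.113  0.769 -0.004  0.002 -0.   ] [ 0.48  -0.053  0.072]
tip z 0.06869557526450605 27.4667 [ 0.479 -0.053  0.08 ] [-0.5  0.6 -0. ]
```

Call:
play_rows(plan="0 0 0.1 0.5 0 0 0;0 0 0.1 0.7 0 0 0;0 0 0.1 0.75 0 0 0;0 0 0.1 0.75 0 0 0")

```text
clock: 27.8
position: [0.4799, -0.0522, 0.0723]
orientation: [-0.001, 0.743, 0.669, -0.001]
contact_force: [0.2, 0.3, 0.3]
gripper_width: 0.0004
```

Call:
play_rows(plan="0 0 0 0.1 0 0 0;0 0 0 0.2 0 0 0;0 0 0 0.2 0 0 0;0 0 0 0.2 0 0 0")

```text
clock: 28.13
position: [0.4804, -0.053, 0.0712]
orientation: [-0.001, 0.744, 0.668, -0.0]
contact_force: [-0.4, 1.2, 0.2]
gripper_width: -0.0001
```

Call:
play_rows(plan="0 0 0 0.1 0 0 0;0 0 0 0.2 0 0 0;0 0 0 0.2 0 0 0;0 0 0 0.2 0 0 0")

```text
clock: 28.47
position: [0.4807, -0.0531, 0.0694]
orientation: [-0.0, 0.744, 0.668, -0.0]
contact_force: [1.0, 2.3, 1.1]
gripper_width: 0.0001
```

Call:
play_rows(plan="0 0 0 0.1 0 0 0;0 0 0 0.2 0 0 0;0 0 0 0.2 0 0 0;0 0 0 0.2 0 0 0")

```text
clock: 28.8
position: [0.4808, -0.0532, 0.0675]
orientation: [-0.0, 0.744, 0.668, -0.0]
contact_force: [1.1, 0.8, 4.4]
gripper_width: 0.0001
```

Call:
play_rows(plan="0 0 0 0.1 0 0 0;0 0 0 0.2 0 0 0;0 0 0 0.2 0 0 0")

```text
clock: 29.05
position: [0.4809, -0.0532, 0.0661]
orientation: [0.0, 0.744, 0.668, -0.0]
contact_force: [0.6, 0.5, 7.1]
gripper_width: -0.0003
```

```bash
python3 k5.py 0 .055;python3 -c "
from h import *
im=capture('wrist')[:,:,::-1]
cv2.imwrite('pics/w20.png',cv2.resize(im[220:370,240:440],None,fx=4,fy=4,interpolation=2))"
```

```text
[ 0.014 -0.129  0.007  0.     0.    -0.   ] [ 0.48  -0.053  0.066]
tip z 0.05507052716386675 29.05 [ 0.481 -0.053  0.066] [0.6 0.5 7.1]
```

View pics/w20.png

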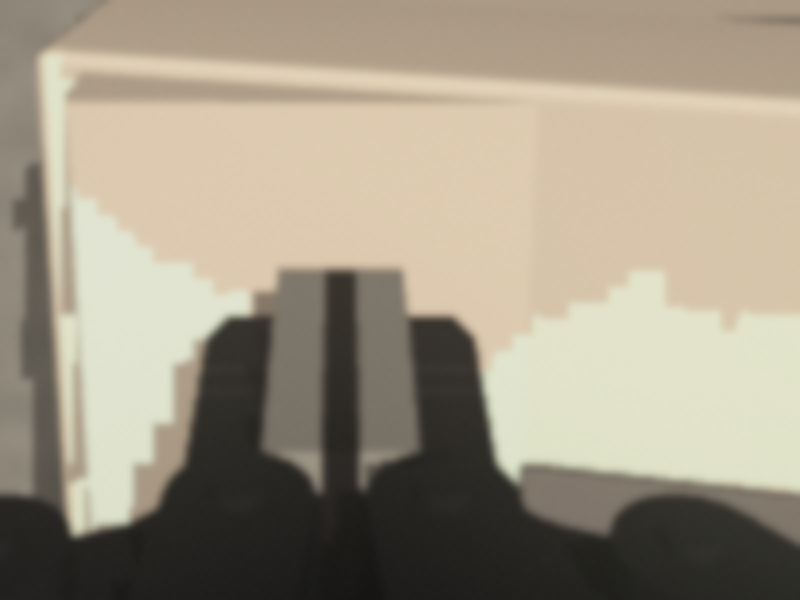

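Travel is now about 4.5 mm, with the tip at z = 0.0551. That matches the fully-down height of the key's back edge (0.0553). A last small push, then release and on to the two-dot key.

Call:
play_rows(plan="0 0 0 0.1 0 0 0;0 0 0 0.15 0 0 0;0 0 0 0.15 0 0 0")

```text
clock: 29.35
position: [0.4809, -0.0532, 0.066]
orientation: [0.0, 0.744, 0.668, -0.0]
contact_force: [-2.3, 0.8, 14.8]
gripper_width: 0.0
```

Call:
play_rows(plan="0 0 0 -0.5 0 0 0;0 0 0 -1.5 0 0 0;0 0 0 -2.5 0 0 0;0 -4 0 -2.5 0 0 0;0 -8 0 -2.5 0 0 0;0 -9 0 -2.5 0 0 0;0 -9 0 -2.5 0 0 0;0 -9 0 -2.5 0 0 0;0 -9 0 -2.5 0 0 0")

```text
clock: 30.1
position: [0.4702, -0.1416, 0.0881]
orientation: [-0.002, 0.744, 0.668, -0.001]
contact_force: [-0.5, -0.4, -1.0]
gripper_width: 0.0001
```

```bash
python3 k5.py 2 .061;python3 -c "
from h import *
im=capture('wrist')[:,:,::-1]
cv2.imwrite('pics/w21.png',im)"
```

```text
[-0.089 -0.009  1.611 -0.003 -0.001  0.   ] [ 0.47  -0.142  0.072]
tip z 0.07710757381367432 30.1 [ 0.47  -0.142  0.088] [-0.5 -0.4 -1. ]
```

View pics/w21.png

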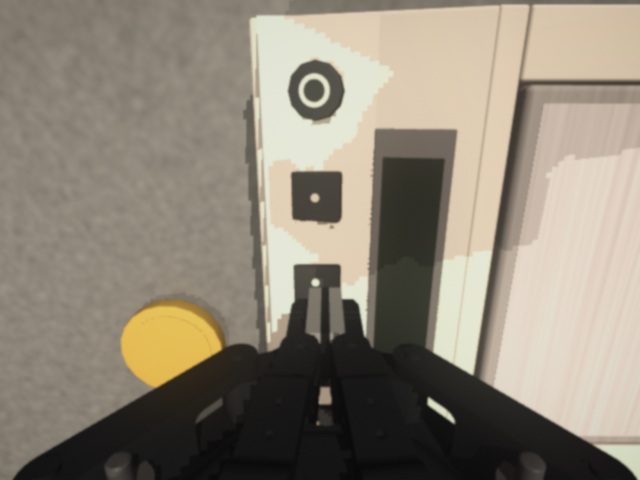

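The power key is up and the tip is over the back half of the two-dot key at (317,280). Pressing.

Call:
play_rows(plan="0 -0.05 0 0.8 0 0 0;0 -0.05 0 1.5 0 0 0;0 -0.05 0 1.7 0 0 0;0 -0.05 0 1.85 0 0 0;0 -0.05 0 2.0 0 0 0;0 -0.05 0 2.1 0 0 0;0 -0.05 0 2.2 0 0 0;0 -0.05 0 2.3 0 0 0;0 -0.05 0 2.3 0 0 0;0 -0.05 0 2.3 0 0 0")

```text
clock: 30.98
position: [0.4708, -0.1428, 0.0661]
orientation: [-0.001, 0.744, 0.668, -0.0]
contact_force: [-1.3, 3.8, 5.0]
gripper_width: 0.0001
```

Call:
play_rows(plan="0 0 0 0.1 0 0 0;0 0 0 0.15 0 0 0;0 0 0 0.15 0 0 0")

```text
clock: 31.23
position: [0.4708, -0.1428, 0.066]
orientation: [-0.001, 0.744, 0.668, -0.0]
contact_force: [-4.4, 5.3, 11.9]
gripper_width: 0.0001
```

```bash
python3 k5.py 2 .055
```

```text
[ 0.027 -0.084  0.004 -0.001 -0.     0.   ] [ 0.47  -0.142  0.066]
tip z 0.05503877135094158 31.2333 [ 0.471 -0.143  0.066] [-4.4  5.3 11.9]
```

Same bottom height (tip z = 0.055) at 12 N. I'll check the travel once on release.

Call:
play_rows(plan="0 0 0 -0.2 0 0 0;0 0 0 -0.3 0 0 0;0 0 0 -0.3 0 0 0")

```text
clock: 31.48
position: [0.4707, -0.1432, 0.0673]
orientation: [-0.0, 0.744, 0.668, -0.0]
contact_force: [-0.5, 1.0, 2.9]
gripper_width: -0.0
```

Call:
play_rows(plan="0 0 0 -0.15 0 0 0;0 0 0 -0.15 0 0 0;0 0 0 -0.15 0 0 0")

```text
clock: 31.73
position: [0.4705, -0.1432, 0.0683]
orientation: [-0.001, 0.744, 0.668, -0.001]
contact_force: [-0.7, 1.0, 3.0]
gripper_width: -0.0002
```

Call:
play_rows(plan="0 0 0 -0.15 0 0 0;0 0 0 -0.15 0 0 0;0 0 0 -0.15 0 0 0")

```text
clock: 31.98
position: [0.4705, -0.1433, 0.0699]
orientation: [-0.001, 0.744, 0.668, -0.001]
contact_force: [-0.6, 0.0, 1.5]
gripper_width: -0.0001
```

Call:
play_rows(plan="0 0 0 -0.15 0 0 0;0 0 0 -0.15 0 0 0;0 0 0 -0.15 0 0 0")

```text
clock: 32.23
position: [0.4707, -0.1432, 0.0714]
orientation: [-0.0, 0.744, 0.668, -0.001]
contact_force: [1.2, -0.2, 0.3]
gripper_width: -0.0
```

Contact was lost at z ≈ 0.0703, so the travel was about 4.3 mm or more, beyond the 3.5 mm needed. On to zero.

Call:
play_rows(plan="0 0 0 -0.8 0 0 0;0 0 0 -1.7 0 0 0;0 -4 0 -1.7 0 0 0;0 -8 0 -1.7 0 0 0;0 -9.2 0 -1.7 0 0 0;0 -9.2 0 -1.7 0 0 0;0 -9.2 0 -1.7 0 0 0;0 -9.2 0 -1.7 0 0 0")

```text
clock: 32.9
position: [0.4609, -0.2337, 0.0887]
orientation: [-0.001, 0.744, 0.668, -0.0]
contact_force: [-0.5, 0.4, 0.2]
gripper_width: -0.0
```

```bash
python3 k5.py 4 .061;python3 -c "
from h import *
im=capture('wrist')[:,:,::-1]
cv2.imwrite('pics/w22.png',im)"
```

```text
[-0.024 -0.061  1.675 -0.002 -0.001  0.   ] [ 0.46  -0.234  0.072]
tip z 0.07774712821351058 32.9 [ 0.461 -0.234  0.089] [-0.5  0.4  0.2]
```

View pics/w22.png

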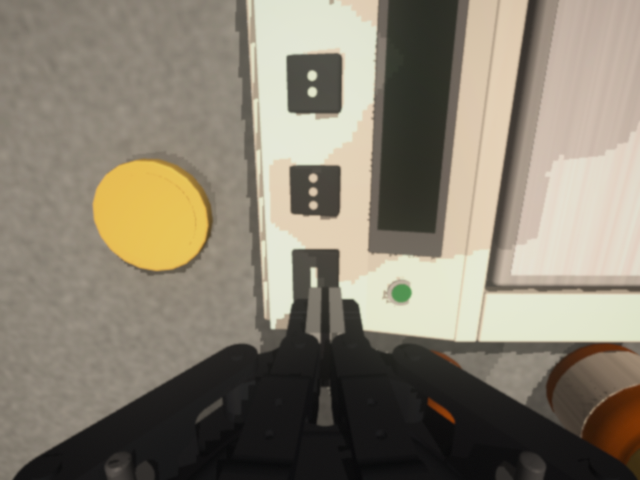

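The two-dot key is up and the tip is over the back half of the zero key at (316,275). Pressing zero.

Call:
play_rows(plan="0 0 0 0.8 0 0 0;0 0 0 1.5 0 0 0;0 0 0 1.75 0 0 0;0 0 0 1.9 0 0 0;0 0 0 2.05 0 0 0;0 0 0 2.2 0 0 0;0 0 0 2.3 0 0 0;0 0 0 2.4 0 0 0;0 0 0 2.4 0 0 0;0 0 0 2.4 0 0 0")

```text
clock: 33.78
position: [0.461, -0.234, 0.0661]
orientation: [-0.001, 0.744, 0.668, 0.0]
contact_force: [-2.6, 5.3, 8.4]
gripper_width: 0.0001
```

Call:
play_rows(plan="0 0 0 0.1 0 0 0;0 0 0 0.2 0 0 0;0 0 0 0.2 0 0 0;0 0 0 0.2 0 0 0")

```text
clock: 34.12
position: [0.4611, -0.234, 0.066]
orientation: [-0.001, 0.744, 0.668, 0.0]
contact_force: [-6.3, 7.2, 17.3]
gripper_width: -0.0
```

Call:
play_rows(plan="0 0 0 -0.2 0 0 0;0 0 0 -0.35 0 0 0;0 0 0 -0.35 0 0 0")

```text
clock: 34.37
position: [0.4609, -0.2345, 0.0667]
orientation: [-0.0, 0.744, 0.668, -0.0]
contact_force: [-0.2, 2.8, 3.7]
gripper_width: 0.0002
```

Call:
play_rows(plan="0 0 0 -0.2 0 0 0;0 0 0 -0.2 0 0 0;0 0 0 -0.2 0 0 0")

```text
clock: 34.62
position: [0.4608, -0.2347, 0.0679]
orientation: [-0.0, 0.744, 0.668, -0.001]
contact_force: [0.9, 2.2, 2.3]
gripper_width: -0.0003
```

Call:
play_rows(plan="0 0 0 -0.15 0 0 0;0 0 0 -0.15 0 0 0;0 0 0 -0.15 0 0 0")

```text
clock: 34.87
position: [0.4606, -0.2347, 0.0693]
orientation: [-0.001, 0.744, 0.668, -0.001]
contact_force: [-1.1, 0.0, 2.0]
gripper_width: -0.0002
```

Same travel, about 4.3 mm. I'll lift clear and do the final check.

Call:
play_rows(plan="0 0 0 -1 0 0 0;0 0 0 -4 0 0 0;0 0 0 -8 0 0 0;0 -3 -3 -12 0 0 0;0 -6 -6 -15 0 0 0;0 -9 -9 -16 0 0 0;0 -12 -12 -16 0 0 0;0 -14 -14 -16 0 0 0;0 -14 -14 -16 0 0 0;0 -14 -14 -16 0 0 0;0 -14 -14 -16 0 0 0")

```text
clock: 35.78
position: [0.3063, -0.3593, 0.23]
orientation: [-0.0, 0.745, 0.667, -0.0]
contact_force: [0.6, 0.5, -0.5]
gripper_width: 0.0002
```

```bash
python3 -c "
from h import *
im=capture('top')[:,:,::-1]
cv2.imwrite('pics/tf.png',im);cv2.imwrite('pics/tfc.png',cv2.resize(im[150:350,270:530],None,fx=3,fy=3,interpolation=2))
s=get_state();print(s['clock'],s['position'],s['contact_force'],s['qvel'])"
```

```text
35.8333 [ 0.3069821  -0.35865596  0.22973272] [ 0.34911433 -0.47136981  0.18127034] [ 0.03017163  0.00501987  0.00317868  0.00093374 -0.00179083 -0.00235664]
```

View pics/tf.png

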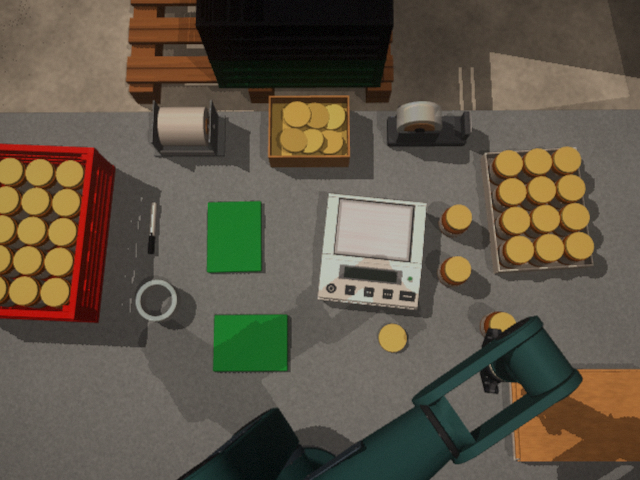

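View pics/tfc.png

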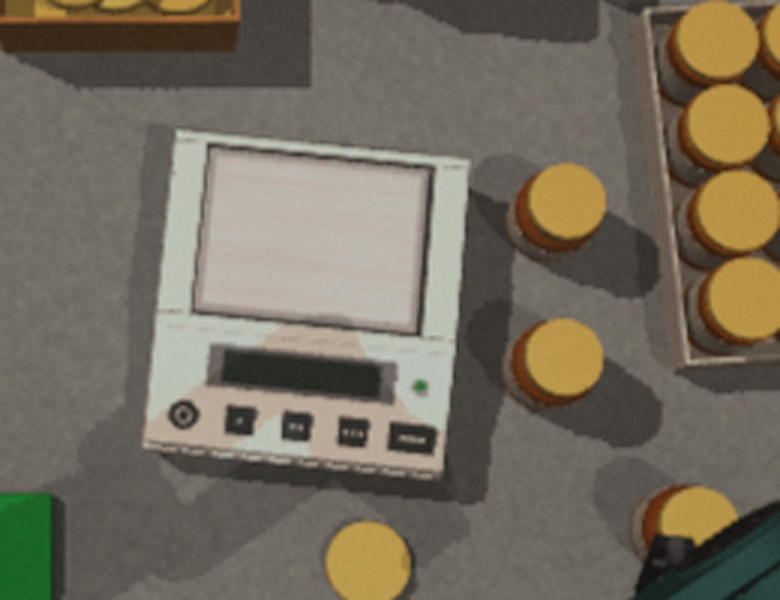

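The pan is seated with a gap all round, all keys are up, and jars, lid, tape and marker stand where they began. The arm is clear, at height 0.23 with no contact force. Handing in.

```bash
python3 -c "
from plant import *
print(job_done())"
```

```text
the job is handed in; nothing more can be done
None
```

I pushed the pan sideways until it dropped into its seat, then pressed the power, two-dot and zero keys in that order and handed the job in at about 36 s. The system gave no verdict.

**Pan:** The wrist and top pictures show it flat in its recess with a gap all round.

**First key presses:** My first power and two-dot presses stopped about 2.5–3 mm down. The broad tip was catching on the panel around the keys. I had not pressed zero by then, so I redid the sequence with the tool upright over the back of each key. Power got several presses in all, including two tilted ones, and two-dot got two.

**Final key presses:** Power, two-dot and zero each stopped at the same height, about 4–5 mm down from first contact. The force was 12–17 N, well above the 4.5 N needed. Key travel can't be read directly, so this comes from force, height and pictures. The slow press and release readings put it between 3.4 and 5 mm, so the margin over the required 3.5 mm is not large.

**Last check:** All five keys were up and the arm was clear of everything. The lid, tape roll, marker and two of the jars were where they began. The third jar, at the front right, was partly hidden by the arm, but what I could see of it had not moved.

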